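Empty the mirror housing, return the plugs and tag the tray

TASK

Clear the station: tip the white plugs out of the black mirror housing (its arm makes a handle) into the blue tray, and stand the housing upright again on its green mat; any plugs lying on the bench go into the tray as well. Only when every plug is in the tray and the housing stands on its mat, take the sprung clip off its stand and clip it on the tray's raised tag plate, pushed well down over the edge, to show that the tray is ready. Leave the can and the tape roll alone.

Things in the scene. Friction and masses are not known exactly. Their poses are not given: they have to be found in the camera images.
- shell: Black door mirror housing: hollow shell open at the top, mouth 142 x 124 mm (x, y), 62 mm tall, base 78 x 60 mm, walls 4 mm, flaring about 27 degrees, 0.25 kg. Origin: centre of its underside, z up out of the mouth. An arm 22 mm wide (y), 20 mm tall, sticks out to -x, its middle 36 mm up, ending at x = -164 mm in a foot block 16 x 40 x 26 mm. Starts upright on the mat with plugs in it.
- shell_arm (a point): Point to grip on the housing's arm: middle of the arm's section, 115 mm from the housing's centre, 36 mm above its underside. The free arm between rim and foot block runs from 44 mm on one side of it (towards the shell) to 33 mm on the other. Axes as shell; grip across y (22 mm).
- shell_mouth (a point): Centre of the housing's mouth, level with the rim, 62 mm above its underside. Axes as shell.
- mat: Thin green mat lying on the bench, 200 x 200 mm, 1 mm thick, does not move; the housing's place. Origin at its centre, on the bench.
- tray: Blue plastic tray fixed on the bench, open at the top, outside 220 mm (x) x 190 mm (y), walls and floor 5 mm thick, walls 50 mm high. Origin: centre of its underside. In the middle of its -x wall (towards the robot) a tag plate rises above the wall: 60 mm wide (y), 5 mm thick (x), its top edge 84 mm above the bench.
- tray_in (a point): Centre of the tray's inner floor, 5 mm above the bench; inner floor 210 mm (x) x 180 mm (y). Axes as tray.
- tag_edge (a point): Middle of the top edge of the tray's raised tag plate, 84 mm above the bench; the edge runs along y, the plate is 5 mm thick along x.
- stand_edge (a point): Middle of the top edge of the clip stand, 58 mm above the bench: an upright aluminium plate 60 mm wide (y) and 5 mm thick (x) on a fixed steel foot 50 x 60 x 12 mm. The clip starts on this edge.
- clip: Sprung steel clip, 50 g: two jaws 20 mm wide (y) point down, two squeeze levers up (z), moving along x. Origin: the pivot, a 10 mm barrel, so 5 mm above an edge it rests on. Jaw tips 30 mm below it. Levers end in round bars (10 mm thick, 26 mm long along y) 40 mm above it, 52 mm over their outsides on a 5 mm plate; squeezed 20 mm (14 N) the tips part 13 mm. Axes are those of the -x jaw half.
- clip_jaw (a joint): Opening angle of the clip in rad: 0 with the jaws parallel 5 mm apart (as on a 5 mm plate), positive when squeezed open, at most 0.62, -0.12 when closed on nothing.
- can: Bystander: an aluminium can, 54 mm across and 90 mm tall, standing on the bench.
- tape: Bystander: a roll of yellow tape, 64 mm across and 22 mm tall, lying flat.
- plug0: White plug (connector body), a block 22 mm (x) x 16 mm (y) x 15 mm (z), 12 g, origin at the centre of its underside as it first lies. Starts in the housing. May be absent.
- plug1: White plug (connector body), a block 22 mm (x) x 16 mm (y) x 15 mm (z), 12 g, origin at the centre of its underside as it first lies. Starts in the housing. May be absent.
- plug2: White plug (connector body), a block 22 mm (x) x 16 mm (y) x 15 mm (z), 12 g, origin at the centre of its underside as it first lies. Starts in the housing. May be absent.
- plug3: White plug (connector body), a block 22 mm (x) x 16 mm (y) x 15 mm (z), 12 g, origin at the centre of its underside as it first lies. Starts in the housing. May be absent.
- plug4: White plug (connector body), a block 22 mm (x) x 16 mm (y) x 15 mm (z), 12 g, origin at the centre of its underside as it first lies. Starts in the housing. May be absent.
- loose0: White plug just like the others, but starts lying on the bench. May be absent.
- loose1: White plug just like the others, but starts lying on the bench. May be absent.
- loose2: White plug just like the others, but starts lying on the bench. May be absent.
- loose3: White plug just like the others, but starts lying on the bench. May be absent.
- loose4: White plug just like the others, but starts lying on the bench. May be absent.

How it is judged:
By the outcome, as a careful person would: the job done as asked, in the order asked, and still so for the second after the job is handed in, with the robot touching nothing.
Of plug0, plug1, plug2, plug3, plug4 only 3 to 5 are there at a start; the rules pass over those that are not, and their reading is None.
Of loose0, loose1, loose2, loose3, loose4 only 3 to 5 are there at a start; the rules pass over those that are not, and their reading is None.
At some moment in a run one of shell, loose0, loose1, loose2 may be knocked a few centimetres aside while the robot is not near it.
It also fails if it takes over 210 s, if anything falls off the work surface, if the arm or the gripper's body presses on something with over 40 N, if the wrist force passes 120 N, or if a joint passes its speed limit or range.

ROBOT

A 6-joint arm with a two-finger parallel gripper is mounted at the origin on the work surface. World frame = base frame: x ahead of the robot, y to its left, z up, the work surface at z = 0. Lengths are in mm, angles in degrees, forces in N, time in s.
With the tool pointing down it reaches from about 300 to 850 mm from the base axis. Payload 4.2 kg.
Tool frame: the origin (TCP) lies on the centre line of the jaws, within the pads' length; the fingertips stand 14 mm ahead of it and the grasp point (between the pads) lies 5 mm behind it; z points along the fingers, y is the line along which they close (so a half turn about z gives the same grasp; the last joint's range is limited). The gripper opens to 91 mm and grips with 3 to 60 N. Pads are 32 mm wide; open, the fingers measure 118 mm over their backs; the gripper's body (76 mm by 178 mm) begins 60 mm behind the grasp point.
Start: joints at [-77.177, 18.312, 89.639, -0, 72.044, -1.146], TCP at [138.803, -558.014, 192.576] pointing down, gripper open.
Joint ranges: [-177.97, 177.97], [-48.28, 115.42], [12.27, 149.76], [-77.06, 257.06], [2.81, 150.46], [-146.56, 146.56]. Speed limits (degrees/s): [147.25, 147.25, 180, 180, 180, 180].

INTERFACE

Orientations are given as [roll, pitch, yaw] about the fixed x, y, z axes, in that order (R = Rz(yaw) Ry(pitch) Rx(roll)).
In Python, from workcell import * gives the robot as it stands. The module is installed in compiled form; this text tells all that it offers.
- The arm moves only by the shell command python3 -m crank 'ROWS' [FORCE]. ROWS is JSON, a list of rows, each an object of numbers: "grip": the finger opening in m, from 0 to 0.0912; "x", "y", "z": the shift along the tool's x, y, z in m; "yaw": the turn about the tool's z in rad. In form: [{"grip": .., "x": .., "y": .., "z": .., "yaw": ..}, ...]. A call has exactly 5 rows; each row is the pose to reach, as a shift and turn from the pose commanded when the call began, along the tool's axes at that moment; what a row does not reach only later rows make up. A row lasts 1/12 s, in which the tool goes at most 41.7 mm and 7.16 degrees, less where a joint would pass 70% of its speed; a pose out of reach is approached as far as the arm can. A call with a gripper value outside its range is refused whole. The fingers move at their own pace and stop on an object; FORCE is the grip in N (left out, the last holds). Time passes only in rows, so rows that repeat a pose let the fingers close, or fill a call up. It gives the time, the measured TCP pose, the force, the opening and the grip force at its end, in the units of the state.
- state(): the state, without advancing time (a new reading comes with each control period).
- grab_frame(name): name is "scene" or "top"; returns the picture (384x512x3 uint8, red, green, blue); there is no depth.
- camera_model(name): a dict with "intrinsics" (3x3 intrinsics, pixels), "distortion" ([k1, k2, p1, p2, k3] as OpenCV has them; the pictures are not rectified), "R" (3x3) and "t" (3): a world point X has camera coordinates R X + t. Camera axes: x right, y down, z forward; pixel columns grow to the right and rows downward; lengths in mm; the calibration is good to about 2 mm. A picture is of the moment at which its call begins. camera_model takes no time and is no camera call.
- job_done(): hands the job in; it is judged then, once.
The state is a dict: "time_s": time; "qpos": joint angles; "qvel": joint speeds; "effort": joint torques, N m; "ee_pos": TCP position; "ee_rot": TCP orientation; "force": force on the tool from outside, world axes, zero at the start; "torque": the same for the moment, N m; "gripper_width": finger opening in mm; "gripper_force": force on a finger pad.
Only numpy, scipy, OpenCV 4.12 (cv2) and the standard library are available. Lean on these libraries where they do the work, as an engineer would, in place of code of your own. Each camera call takes 0.05 s, during which the arm holds its last target. There are 200 camera calls.

## Working session

There is one attempt and no reset: what is moved stays moved. The work goes in short steps, Python scripts to look and compute and a shell command to move; the robot and the scene stay as the last step left them, time stands still between calls to the robot, and variables do not carry over. Pictures are saved under pics/ and viewed, at most 14 in all, crops included, and the job is handed in when it is done.

```bash
mkdir -p pics; ls
cat > h.py <<'E'
import numpy as np, cv2
from workcell import *
def snap(n,f):
    im=grab_frame(n); cv2.imwrite('pics/'+f,im[:,:,::-1]); return im
def ray(n,px):
    c=camera_model(n); K=np.array(c['intrinsics'],float); D=np.array(c['distortion'],float)
    R=np.array(c['R']); t=np.array(c['t']).reshape(3)
    u=cv2.undistortPoints(np.array(px,float).reshape(-1,1,2),K,D).reshape(-1,2)
    d=np.c_[u,np.ones(len(u))]@R
    return -R.T@t, d
def onz(n,px,z):
    o,d=ray(n,px); s=(z-o[2])/d[:,2]; return o+s[:,None]*d
def proj(n,X):
    c=camera_model(n); R=np.array(c['R'],float)
    return cv2.projectPoints(np.array(X,float).reshape(-1,1,3),cv2.Rodrigues(R)[0],np.array(c['t'],float).reshape(3),np.array(c['intrinsics'],float),np.array(c['distortion'],float))[0].reshape(-1,2)
E
python3 - <<'E'
from h import *
a=snap('top','t0.png'); b=snap('scene','s0.png')
for n in('top','scene'):
    c=camera_model(n); R=np.array(c['R']); print(n,(-R.T@np.array(c['t']).reshape(3)).round(),R.round(2).tolist(),np.array(c['intrinsics']).round().tolist())
print(state())
E
```

```text
pics
top [444.   8. 932.] [[0.01, -1.0, -0.01], [-0.99, -0.01, -0.17], [0.17, 0.01, -0.99]] [[374.0, 0.0, 250.0], [0.0, 374.0, 193.0], [0.0, 0.0, 1.0]]
scene [1000. -517.  831.] [[0.79, 0.62, -0.02], [0.44, -0.58, -0.69], [-0.43, 0.53, -0.73]] [[399.0, 0.0, 255.0], [0.0, 399.0, 194.0], [0.0, 0.0, 1.0]]
{'time_s': 0.1, 'qpos': array([-7.71761252e+01,  1.83460169e+01,  8.96977206e+01, -1.72232297e-03,
        7.20435212e+01, -1.14504031e+00]), 'qvel': array([ 0.07249932, -0.13901383, -0.17280874, -0.09701915,  0.07986965,
        0.03524971]), 'effort': array([-2.61863097e-04, -4.13332558e+01, -2.32508522e+01,  7.29825860e-02,
        4.22024424e-02, -5.72277304e-05]), 'ee_pos': array([ 138.69731262, -557.53684696,  191.83552446]), 'ee_rot': array([-1.79912726e+02, -1.06431667e-04,  1.39694473e+01]), 'force': array([ 0.60770498,  0.33722996, -1.15537805]), 'torque': array([ 0.001416  , -0.04536438,  0.02336885]), 'gripper_force': 0.0, 'gripper_width': 91.61024623046346}
```

View pics/t0.png

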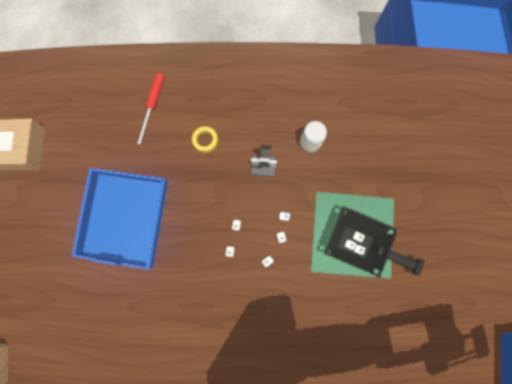

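View pics/s0.png

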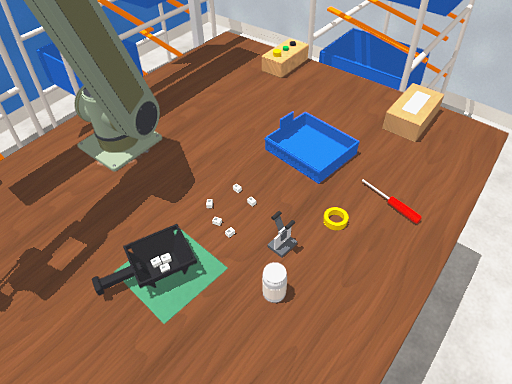

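```bash
cat > m.py <<'E'
from h import *
def rects(n,mask,z,amin=12,amax=1e9,up=4):
    m=cv2.resize(mask.astype(np.float32),None,fx=up,fy=up,interpolation=cv2.INTER_CUBIC)>.5
    cs,_=cv2.findContours(m.astype(np.uint8),cv2.RETR_EXTERNAL,cv2.CHAIN_APPROX_NONE); out=[]
    for c in cs:
        a=cv2.contourArea(c)/up**2
        if amin<a<amax:
            p=(c.reshape(-1,2)+.5)/up-.5
            w=onz(n,p,z)[:,:2].astype(np.float32)
            (cx,cy),(W,H),ang=cv2.minAreaRect(w)
            if W<H: W,H,ang=H,W,ang+90
            if ang>90: ang-=180
            out.append((a,*p.mean(0),cx,cy,W,H,ang))
    return np.array(out).round(1)
def white(im): 
    i=im.astype(int); return (i.min(2)>150)&(i.max(2)-i.min(2)<40)
def plugs(im,n='top',z=12):
    m=white(im); m[:, :10]=0; m[:60]=0
    r=rects(n,m,z,8,400); return r[(r[:,3]<600)]
def hsv(im): return cv2.cvtColor(im,cv2.COLOR_RGB2HSV)
E
python3 - <<'E'
from m import *
a=cv2.imread('pics/t0.png')[:,:,::-1]; np.set_printoptions(suppress=True,linewidth=150)
print(plugs(a))
h=hsv(a.copy()); H,S,V=[h[...,i].astype(int) for i in range(3)]
print('mat',rects('top',(H>60)&(H<90)&(S>80)&(V>50),1,500))
print('tray',rects('top',(H>98)&(H<125)&(S>120),50,1500))
print('dark',rects('top',(V<45)&(np.arange(384)[:,None]<285)&(np.arange(512)[None]>300),40,60))
big=cv2.resize(a[190:285,300:430],None,fx=6,fy=6,interpolation=cv2.INTER_CUBIC)
cv2.imwrite('pics/t0shell.png',big[:,:,::-1])
big=cv2.resize(a[125:195,225:345],None,fx=6,fy=6,interpolation=cv2.INTER_CUBIC)
cv2.imwrite('pics/t0clip.png',big[:,:,::-1])
E
```

```text
[[  78.8  267.   261.   431.3  -23.6   25.8   22.2  -45. ]
 [  75.7  229.6  251.2  454.6   67.9   26.1   18.9    0.8]
 [ 157.9  354.7  246.9  466.  -239.5   53.7   21.9   63.5]
 [  79.6  358.2  236.5  491.  -249.3   27.7   22.1   63.5]
 [  76.6  280.9  236.8  489.7  -57.7   26.3   21.5    0.3]
 [  75.7  236.   224.6  518.3   52.9   26.5   21.6    0.5]
 [  78.6  284.1  215.9  541.4  -65.3   26.6   21.7   89.8]]
mat []
tray [[7137.1  119.8  218.2  529.6  333.4  222.1  202.5   -7.7]
 [6243.2  448.1   24.4 1068.8 -538.6  459.8  178.9  -83.6]]
dark []
```

View pics/t0shell.png

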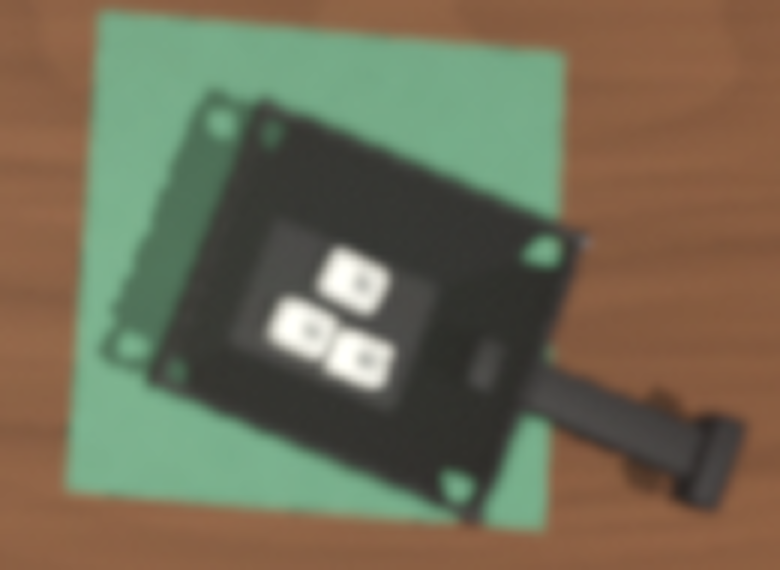

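View pics/t0clip.png

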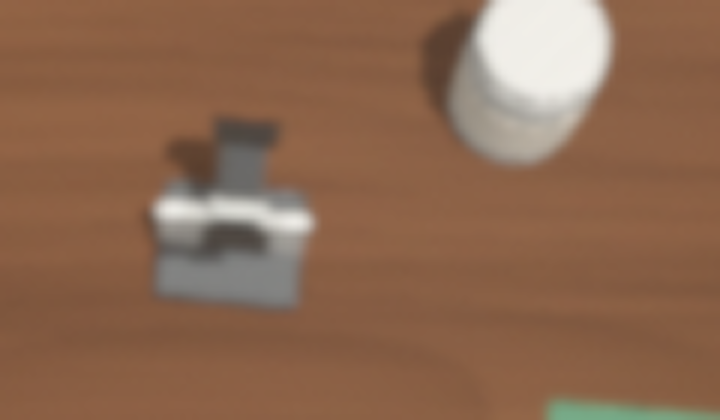

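```bash
cat >> m.py <<'E'
def go(x,y,z,yaw):
    "print tool-axis shift (m) and yaw (rad) from the measured pose to a world TCP target"
    s=state(); p=s['ee_pos']; w=np.radians(s['ee_rot'][2]); d=np.array([x,y,z])-p
    # pointing down: tool x=(cos,sin), y=(sin,-cos), z=-Z
    dx=d[0]*np.cos(w)+d[1]*np.sin(w); dy=d[0]*np.sin(w)-d[1]*np.cos(w)
    t=(w-np.radians(yaw)+np.pi/2)%np.pi-np.pi/2
    print('at',p.round(1),'yaw',round(np.degrees(w),1),'-> x %.3f y %.3f z %.3f yaw %.3f'%(dx/1e3,dy/1e3,-d[2]/1e3,t),'grip',s['gripper_width'].__round__(1))
E
python3 - <<'E'
from m import *
np.set_printoptions(suppress=True,linewidth=150)
o=np.array([300,190])
C=onz('top',np.array([[262,100],[582,238],[470,522],[150,378]])/6+o,62)[:,:2]
print('rim',C.round(1).tolist(),C.mean(0).round(1), np.linalg.norm(C-np.roll(C,-1,0),axis=1).round(1))
fl=onz('top',np.array([[283,222],[435,285],[390,408],[232,345]])/6+o,5)[:,:2]
print('floor',fl.mean(0).round(1))
e=(C[0]+C[3]-C[1]-C[2]); print('yaw',np.degrees(np.arctan2(e[1],e[0])))
F=onz('top',np.array([[712,412],[742,425],[712,510],[676,495]])/6+o,49)[:,:2]; print('foot',F.round(1).tolist(),F.mean(0).round(1))
u=e/np.linalg.norm(e); print('foot from rim',C.mean(0)-156*u,'from floor',fl.mean(0)-156*u)
M=onz('top',np.array([[100,12],[565,50],[547,530],[65,490]])/6+o,1)[:,:2]; print('mat',M.round().tolist(),M.mean(0).round(1))
o=np.array([225,125])
E=onz('top',np.array([[155,213],[315,222]])/6+o,58)[:,:2]; print('stand edge',E.round(1).tolist(),E.mean(0).round(1))
B=onz('top',np.array([[247,130],[235,237]])/6+o,105)[:,:2]; print('bars',B.round(1).tolist(),B.mean(0).round(1))
T=onz('top',[[92,170],[166,179],[152,268],[74,257]],50)[:,:2]; print('tray',T.round(1).tolist(),T.mean(0).round(1),np.linalg.norm(T-np.roll(T,-1,0),axis=1).round(1))
f=C.mean(0)-156*u; yw=np.degrees(np.arctan2(u[1],u[0]))
go(*f,130,yw); go(*f,31,yw)
E
```

```text
rim [[558.9, -202.3], [504.7, -328.9], [395.2, -279.8], [450.7, -155.8]] [ 477.4 -241.7] [137.7 120.  135.9 117.7]
floor [ 477.  -244.4]
yaw 66.35535349497339
foot [[436.3, -384.8], [431.0, -397.1], [397.7, -383.2], [403.9, -368.5]] [ 417.2 -383.4]
foot from rim [ 414.82052724 -384.61802472] from floor [ 414.46132676 -387.32406352]
mat [[604.0, -149.0], [589.0, -349.0], [388.0, -333.0], [406.0, -132.0]] [ 496.7 -240.7]
stand edge [[669.9, 17.3], [666.7, -46.8]] [668.3 -14.7]
bars [[690.7, -18.0], [648.6, -13.5]] [669.6 -15.8]
tray [[647.2, 411.8], [625.0, 222.8], [411.7, 247.4], [432.5, 441.9]] [529.1 331. ] [190.3 214.7 195.6 216.8]
at [ 138.7 -557.5  191.8] yaw 14.0 -> x 0.310 y -0.101 z 0.062 yaw -0.914 grip 91.6
at [ 138.7 -557.5  191.8] yaw 14.0 -> x 0.310 y -0.101 z 0.161 yaw -0.914 grip 91.6
```

```bash
R='{"grip":0.09,"x":0.18,"y":-0.055,"z":0.03,"yaw":-0.5}'; python3 -m crank '[{"grip":0.09,"x":0.18,"y":-0.055,"z":0.03,"yaw":-0.5},{"grip":0.09,"x":0.18,"y":-0.055,"z":0.03,"yaw":-0.5},{"grip":0.09,"x":0.18,"y":-0.055,"z":0.03,"yaw":-0.5},{"grip":0.09,"x":0.18,"y":-0.055,"z":0.03,"yaw":-0.5},{"grip":0.09,"x":0.18,"y":-0.055,"z":0.03,"yaw":-0.5}]' 20; python3 -c "
from m import *
go(415,-385,100,66.4)"
```

```text
time_s: 0.52
ee_pos: [302.6, -458.3, 161.5]
ee_rot: [-179.9, -0.1, 43.0]
force: [-0.3, -0.3, 0.4]
gripper_width: 90.1
gripper_force: 0.0
at [ 302.6 -458.3  161.5] yaw 43.0 -> x 0.132 y 0.023 z 0.061 yaw -0.409 grip 90.1
```

```bash
python3 -m crank '[{"grip":0.09,"x":0.132,"y":0.023,"z":0.05,"yaw":-0.409},{"grip":0.09,"x":0.132,"y":0.023,"z":0.05,"yaw":-0.409},{"grip":0.09,"x":0.132,"y":0.023,"z":0.05,"yaw":-0.409},{"grip":0.09,"x":0.132,"y":0.023,"z":0.05,"yaw":-0.409},{"grip":0.09,"x":0.132,"y":0.023,"z":0.05,"yaw":-0.409}]'|head -2; python3 -c "
from m import *
a=snap('top','t1.png');b=snap('scene','s1.png'); print(plugs(a)[:,1:5])
go(415,-385,31,66.4)"
```

```text
time_s: 0.93
ee_pos: [414.8, -385.5, 110.2]
[[ 506.9  351.6  192.  -638.3]
 [ 267.   261.   431.3  -23.6]
 [ 229.6  251.2  454.6   67.9]
 [ 354.7  246.9  466.  -239.5]
 [ 358.7  236.8  490.9 -250.1]
 [ 280.9  236.8  489.7  -57.7]
 [ 236.   224.6  518.3   52.9]
 [ 284.1  215.9  541.4  -65.3]]
at [ 412.9 -388.3  112. ] yaw 66.1 -> x 0.004 y 0.001 z 0.081 yaw -0.005 grip 90.1
```

View pics/s1.png

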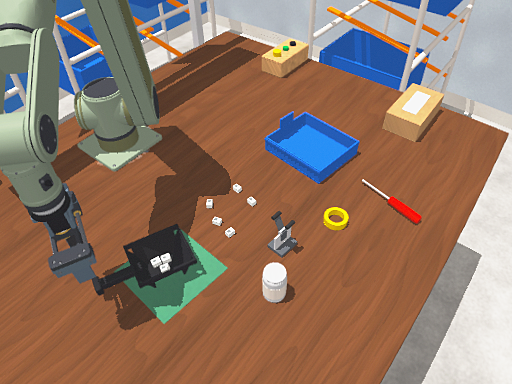

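```bash
python3 -m crank '[{"grip":0.09,"x":0.002,"y":0,"z":0.04,"yaw":0},{"grip":0.09,"x":0.002,"y":0,"z":0.079,"yaw":0},{"grip":0.09,"x":0.002,"y":0,"z":0.079,"yaw":0},{"grip":0.03,"x":0.002,"y":0,"z":0.079,"yaw":0},{"grip":0.03,"x":0.002,"y":0,"z":0.079,"yaw":0}]' 60
python3 -m crank '[{"grip":0.03,"x":0,"y":0,"z":0,"yaw":0},{"grip":0.03,"x":0,"y":0,"z":0,"yaw":0},{"grip":0.03,"x":0,"y":0,"z":0,"yaw":0},{"grip":0.03,"x":0,"y":0,"z":0,"yaw":0},{"grip":0.03,"x":0,"y":0,"z":0,"yaw":0}]' 60
python3 -m crank '[{"grip":0.03,"x":0,"y":0,"z":-0.02,"yaw":0},{"grip":0.03,"x":0,"y":0,"z":-0.04,"yaw":0},{"grip":0.03,"x":0,"y":0,"z":-0.06,"yaw":0},{"grip":0.03,"x":0,"y":0,"z":-0.08,"yaw":0},{"grip":0.03,"x":0,"y":0,"z":-0.08,"yaw":0}]' 60
python3 -c "
from m import *
b=snap('scene','s2.png')[120:380,0:320]; cv2.imwrite('pics/s2c.png',cv2.resize(b,None,fx=2,fy=2)[:,:,::-1])
print(state()['force'],state()['torque'])"
```

```text
time_s: 1.45
ee_pos: [414.1, -388.7, 35.5]
ee_rot: [179.8, 0.1, 66.0]
force: [-0.1, -0.7, -0.3]
gripper_width: 79.5
gripper_force: 0.0
time_s: 1.87
ee_pos: [414.0, -387.2, 34.2]
ee_rot: [179.9, 0.0, 66.1]
force: [0.4, 0.0, -0.2]
gripper_width: 46.4
gripper_force: 0.0
time_s: 2.28
ee_pos: [415.8, -388.8, 117.7]
ee_rot: [179.6, 0.2, 66.1]
force: [1.2, -0.6, 0.6]
gripper_width: 30.2
gripper_force: 0.0
[-0.50077279 -0.01143343 -0.02073824] [-0.00825988 -0.02950126 -0.02816644]
```

View pics/s2c.png

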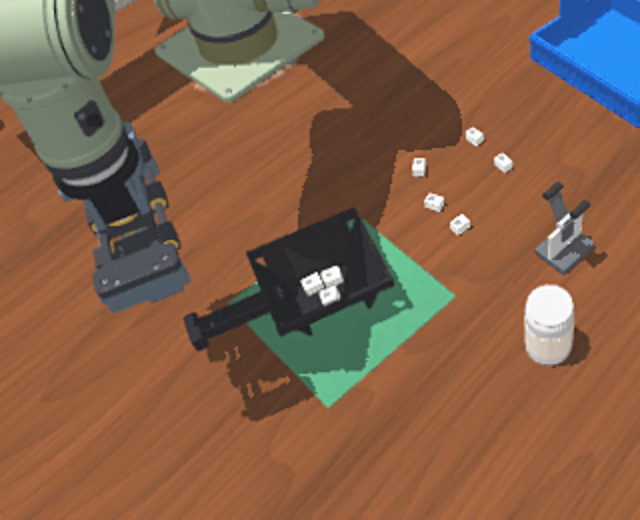

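```bash
python3 -m crank '[{"grip":0.06,"x":0,"y":0,"z":0,"yaw":0},{"grip":0.06,"x":0,"y":0,"z":0,"yaw":0},{"grip":0.06,"x":0,"y":0,"z":0,"yaw":0},{"grip":0.06,"x":0,"y":0,"z":0,"yaw":0},{"grip":0.06,"x":0,"y":0,"z":0,"yaw":0}]' 60 | grep width
python3 -m crank '[{"grip":0.06,"x":0,"y":0,"z":0.04,"yaw":0},{"grip":0.06,"x":0,"y":0,"z":0.084,"yaw":0},{"grip":0.06,"x":0,"y":0,"z":0.084,"yaw":0},{"grip":0.03,"x":0,"y":0,"z":0.084,"yaw":0},{"grip":0.03,"x":0,"y":0,"z":0.084,"yaw":0}]' 60
python3 -m crank '[{"grip":0.03,"x":0,"y":0,"z":0,"yaw":0},{"grip":0.03,"x":0,"y":0,"z":0,"yaw":0},{"grip":0.03,"x":0,"y":0,"z":0,"yaw":0},{"grip":0.03,"x":0,"y":0,"z":0,"yaw":0},{"grip":0.03,"x":0,"y":0,"z":0,"yaw":0}]' 60
```

```text
gripper_width: 58.9
time_s: 3.17
ee_pos: [414.5, -387.7, 30.7]
ee_rot: [179.9, 0.0, 66.0]
force: [-0.5, -0.4, -0.1]
gripper_width: 49.5
gripper_force: 0.0
time_s: 3.58
ee_pos: [414.0, -387.2, 30.4]
ee_rot: [179.9, 0.0, 66.0]
force: [-0.4, 0.3, 0.1]
gripper_width: 30.0
gripper_force: 0.0
```

```bash
python3 -c "
from m import *
b=snap('scene','s3.png')[200:340,40:220]; a=snap('top','t3.png')[190:310,300:450]
b=cv2.resize(b,(600,400)); a=cv2.resize(a,(600,480)); cv2.imwrite('pics/c3.png',cv2.resize(np.vstack([a,b]),None,fx=.68,fy=.68)[:,:,::-1])"
```

```text
(no output)
```

View pics/c3.png

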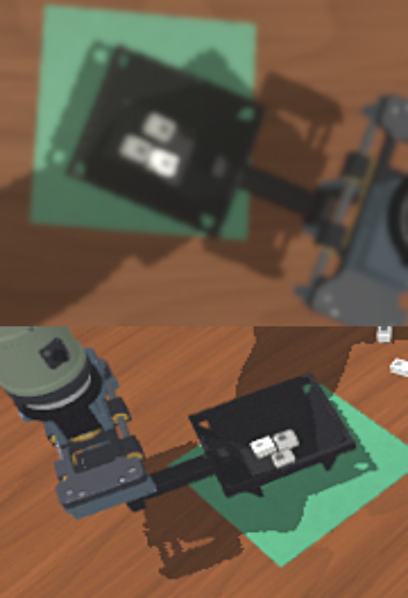

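```bash
python3 -m crank '[{"grip":0.01,"x":0,"y":0,"z":0,"yaw":0},{"grip":0.01,"x":0,"y":0,"z":0,"yaw":0},{"grip":0.01,"x":0,"y":0,"z":0,"yaw":0},{"grip":0.01,"x":0,"y":0,"z":0,"yaw":0},{"grip":0.01,"x":0,"y":0,"z":0,"yaw":0}]' 60 | tail -3
python3 - <<'E'
from m import *
P=proj('top',[[414,-387.2,49],[417,-383,49],[414,-387.2,100]]); print(P, (P-[300,190])*2.72)
P=proj('scene',[[414,-387.2,49],[414,-387,17],[414,-387,85]]); print((P-[40,200])*[600/180*.68,400/140*.68]+[0,326])
E
```

```text
force: [0.1, -0.3, -0.0]
gripper_width: 10.2
gripper_force: 0.0
[[420.00778814 268.06677619]
 [418.28178558 266.82300874]
 [429.66439459 268.66796397]] [[326.42118373 212.34163124]
 [321.72645677 208.95858378]
 [352.68715328 213.976862  ]]
[[125.4039314  485.60425236]
 [135.36232245 499.25505116]
 [113.95259912 469.09911433]]
```

```bash
python3 -m crank '[{"grip":0.06,"x":0,"y":0,"z":0,"yaw":0},{"grip":0.06,"x":0,"y":0,"z":0,"yaw":0},{"grip":0.06,"x":0,"y":0,"z":0,"yaw":0},{"grip":0.06,"x":0,"y":0,"z":0,"yaw":0},{"grip":0.06,"x":0,"y":0,"z":0,"yaw":0}]' 20 | grep width
python3 -m crank '[{"grip":0.06,"x":0.01,"y":0,"z":0,"yaw":0},{"grip":0.06,"x":0.01,"y":0,"z":0,"yaw":0},{"grip":0.03,"x":0.01,"y":0,"z":0,"yaw":0},{"grip":0.03,"x":0.01,"y":0,"z":0,"yaw":0},{"grip":0.03,"x":0.01,"y":0,"z":0,"yaw":0}]' | tail -4
python3 -m crank '[{"grip":0.03,"x":0,"y":0,"z":0,"yaw":0},{"grip":0.03,"x":0,"y":0,"z":0,"yaw":0},{"grip":0.03,"x":0,"y":0,"z":0,"yaw":0},{"grip":0.03,"x":0,"y":0,"z":0,"yaw":0},{"grip":0.03,"x":0,"y":0,"z":0,"yaw":0}]'
```

```text
gripper_width: 40.3
ee_rot: [180.0, 0.0, 66.1]
force: [-0.1, -0.3, 0.5]
gripper_width: 39.9
gripper_force: 0.0
time_s: 5.35
ee_pos: [417.7, -377.8, 29.5]
ee_rot: [180.0, 0.0, 66.0]
force: [-0.8, 0.6, 0.4]
gripper_width: 30.0
gripper_force: 0.0
```

```bash
python3 -c "
from m import *
b=snap('scene','s4.png')[220:320,70:220]; a=snap('top','t4.png'); print(plugs(a)[:,1:5])
b=cv2.resize(b,(780,520),interpolation=cv2.INTER_CUBIC); cv2.imwrite('pics/c4.png',cv2.convertScaleAbs(b,alpha=1.8)[:,:,::-1])"
```

```text
[[ 498.5  319.   279.1 -610.3]
 [ 490.2  317.5  282.7 -590.3]
 [ 267.9  260.4  431.9  -26.6]
 [ 229.6  251.2  454.6   67.9]
 [ 509.6  266.1  412.5 -651.6]
 [ 355.5  247.2  464.6 -240.5]
 [ 358.5  237.2  490.  -249.7]
 [ 280.9  236.8  489.7  -57.7]
 [ 236.   224.6  518.3   52.9]
 [ 284.1  215.9  541.4  -65.3]]
```

View pics/c4.png

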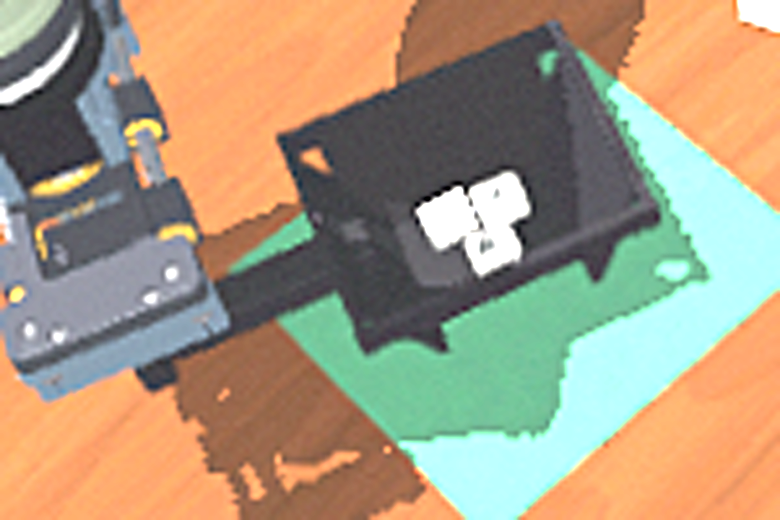

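Run:
```python
from m import *
u=np.array([.401,.916]);v=np.array([.916,-.401]); c=np.array([477.2,-243])
def B(x,y,z): return [*(c+x*u+y*-v),z]
X=[B(-164,-20,23),B(-148,-20,23),B(-164,-20,49),B(-148,-20,49),B(71,-62,62),B(-71,-62,62),B(71,62,62),B(-71,62,62)]
print(((proj('scene',X)-[70,220])*5.2).round())
t=np.array([417.7,-377.8])
def G(x,y,z): return [*(t+x*u+y*v),29.5+z]
print(((proj('scene',[G(38,89,55),G(-38,89,55),G(-38,-89,55),G(38,-89,55),G(16,28,-14),G(-16,28,-14),G(16,28,50)])-[70,220])*5.2).round())
print(state()['qpos'],state()['ee_pos'])
```

```text
[[147. 394.]
 [181. 380.]
 [128. 365.]
 [163. 350.]
 [657. 205.]
 [352. 337.]
 [558.  15.]
 [273. 130.]]
[[269. 398.]
 [ 88. 475.]
 [  3. 154.]
 [164.  90.]
 [226. 386.]
 [157. 416.]
 [183. 311.]]
[-4.32945225e+01  2.59104382e+01  1.03831599e+02 -3.04223210e-03
  5.02527147e+01 -1.93368000e+01] [ 417.76693551 -377.82806145   29.57063534]
```

Run:
```python
from m import *
a=cv2.imread('pics/t4.png')[170:330,330:512]; a=cv2.resize(a,None,fx=4,fy=4,interpolation=cv2.INTER_CUBIC)
a=cv2.convertScaleAbs(a,alpha=1.6)
u=np.array([.405,.914]);v=np.array([.914,-.405]);t=np.array([417.7,-377.8])
for z,col in((84,(0,0,255)),(148,(0,255,255))):
    X=[[*(t+i*38*u+j*89*v),z] for i,j in((1,1),(1,-1),(-1,-1),(-1,1))]
    cv2.polylines(a,[((proj('top',X)-[330,170])*4).astype(np.int32)],True,col,1)
for z in(15,35):
    X=[[*(t+i*16*u+j*28*v),z] for i,j in((1,1),(1,-1),(-1,-1),(-1,1))]
    cv2.polylines(a,[((proj('top',X)-[330,170])*4).astype(np.int32)],True,(255,0,255),1)
cv2.imwrite('pics/c5.png',a[:590])
```

```text
(no output)
```

View pics/c5.png

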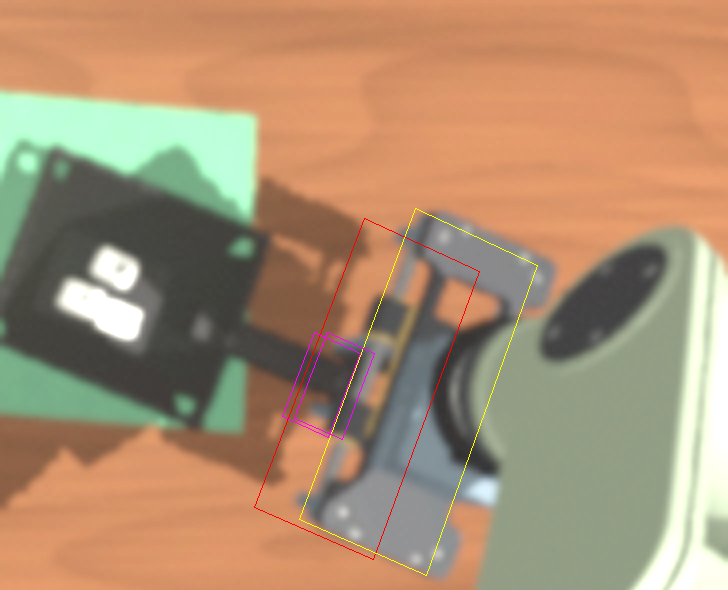

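```bash
python3 -m crank '[{"grip":0.056,"x":0,"y":0,"z":0,"yaw":0},{"grip":0.056,"x":0,"y":0,"z":0,"yaw":0},{"grip":0.056,"x":0,"y":0,"z":0,"yaw":0},{"grip":0.056,"x":0,"y":0,"z":0,"yaw":0},{"grip":0.056,"x":0,"y":0,"z":0,"yaw":0}]' 20 | grep width
python3 -m crank '[{"grip":0.056,"x":0,"y":0,"z":0.004,"yaw":0},{"grip":0.056,"x":0,"y":0,"z":0.008,"yaw":0},{"grip":0.056,"x":0,"y":0,"z":0.011,"yaw":0},{"grip":0.056,"x":0,"y":0,"z":0.011,"yaw":0},{"grip":0.056,"x":0,"y":0,"z":0.011,"yaw":0}]' 
python3 -c "
from m import *
print(state()['force'],state()['effort'],state()['qpos'])
a=snap('top','t6.png'); b=snap('scene','s6.png'); a=cv2.resize(a[230:290,385:445],(600,600),interpolation=cv2.INTER_CUBIC); cv2.imwrite('pics/c6.png',cv2.convertScaleAbs(a,alpha=2.)[:,:,::-1])"
```

```text
gripper_width: 55.6
time_s: 6.28
ee_pos: [417.6, -377.6, 18.1]
ee_rot: [-180.0, -0.0, 66.0]
force: [0.5, 0.1, -0.0]
gripper_width: 56.0
gripper_force: 0.0
[ 0.52387835  0.10400028 -0.01446571] [-7.84463300e-04 -4.32593179e+01 -1.75530607e+01  4.50943806e-02
  6.68695103e-02 -3.15857969e-04] [-4.32915042e+01  2.67187783e+01  1.04497557e+02 -3.19787254e-03
  4.88303525e+01 -1.93379685e+01]
```

View pics/c6.png

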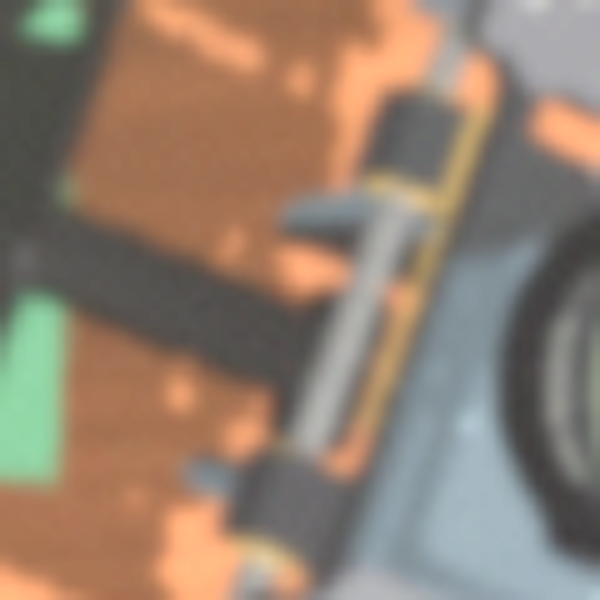

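Run:
```python
from m import *
for z in(4,20,40,60,70): print(z,proj('top',[[417.6,-377.6,z]]).round(1),onz('top',[[408.7,264.8]],z).round(1))
b=cv2.imread('pics/s6.png')[230:310,60:180]; cv2.imwrite('pics/c7.png',cv2.convertScaleAbs(cv2.resize(b,(780,520),interpolation=cv2.INTER_CUBIC),alpha=2.2))
```

```text
4 [[408.6 266.2]] [[ 421.  -378.1    4. ]]
20 [[411.2 266.3]] [[ 421.4 -371.4   20. ]]
40 [[414.5 266.5]] [[ 421.9 -363.1   40. ]]
60 [[418.1 266.7]] [[ 422.4 -354.7   60. ]]
70 [[419.9 266.8]] [[ 422.6 -350.6   70. ]]
```

View pics/c7.png

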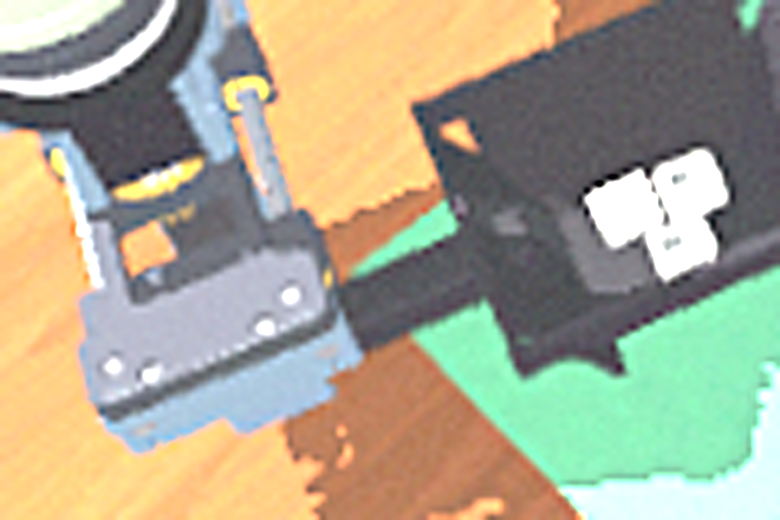

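```bash
python3 -m crank '[{"grip":0.02,"x":0,"y":0,"z":0,"yaw":0},{"grip":0.02,"x":0,"y":0,"z":0,"yaw":0},{"grip":0.02,"x":0,"y":0,"z":0,"yaw":0},{"grip":0.02,"x":0,"y":0,"z":0,"yaw":0},{"grip":0.02,"x":0,"y":0,"z":0,"yaw":0}]' 20; python3 -m crank '[{"grip":0.02,"x":0,"y":0,"z":0,"yaw":0},{"grip":0.02,"x":0,"y":0,"z":0,"yaw":0},{"grip":0.02,"x":0,"y":0,"z":0,"yaw":0},{"grip":0.02,"x":0,"y":0,"z":0,"yaw":0},{"grip":0.02,"x":0,"y":0,"z":0,"yaw":0}]' 20 | tail -3
```

```text
time_s: 6.8
ee_pos: [418.0, -378.0, 18.8]
ee_rot: [180.0, 0.0, 66.0]
force: [-0.1, 0.6, -0.3]
gripper_width: 39.9
gripper_force: 20.0
force: [0.9, -0.7, 1.1]
gripper_width: 39.3
gripper_force: 20.0
```

```bash
python3 -m crank '[{"grip":0.056,"x":0,"y":0,"z":0,"yaw":0},{"grip":0.056,"x":0,"y":0,"z":0,"yaw":0},{"grip":0.056,"x":0,"y":0,"z":0,"yaw":0},{"grip":0.056,"x":0,"y":0,"z":0,"yaw":0},{"grip":0.056,"x":0,"y":0,"z":0,"yaw":0}]' 20 | grep width
python3 -m crank '[{"grip":0.056,"x":0,"y":0,"z":0.002,"yaw":0},{"grip":0.056,"x":0,"y":0,"z":0.003,"yaw":0},{"grip":0.056,"x":0,"y":0,"z":0.005,"yaw":0},{"grip":0.056,"x":0,"y":0,"z":0.006,"yaw":0},{"grip":0.056,"x":0,"y":0,"z":0.006,"yaw":0}]' | grep -E "pos|force:"
python3 -m crank '[{"grip":0.056,"x":0,"y":0,"z":0.001,"yaw":0},{"grip":0.056,"x":0,"y":0,"z":0.002,"yaw":0},{"grip":0.056,"x":0,"y":0,"z":0.003,"yaw":0},{"grip":0.056,"x":0,"y":0,"z":0.003,"yaw":0},{"grip":0.056,"x":0,"y":0,"z":0.003,"yaw":0}]' | grep -E "pos|force:"
```

```text
gripper_width: 56.1
ee_pos: [417.6, -377.6, 12.2]
force: [-0.2, -0.7, -0.2]
gripper_force: 0.0
ee_pos: [417.8, -377.8, 9.5]
force: [-0.5, -0.9, -0.4]
gripper_force: 0.0
```

```bash
python3 -m crank '[{"grip":0.056,"x":0,"y":0,"z":0.002,"yaw":0},{"grip":0.056,"x":0,"y":0,"z":0.004,"yaw":0},{"grip":0.056,"x":0,"y":0,"z":0.006,"yaw":0},{"grip":0.056,"x":0,"y":0,"z":0.008,"yaw":0},{"grip":0.056,"x":0,"y":0,"z":0.008,"yaw":0}]' | grep -E "pos|force:"
python3 -m crank '[{"grip":0.056,"x":0,"y":0,"z":0.002,"yaw":0},{"grip":0.056,"x":0,"y":0,"z":0.004,"yaw":0},{"grip":0.056,"x":0,"y":0,"z":0.005,"yaw":0},{"grip":0.056,"x":0,"y":0,"z":0.006,"yaw":0},{"grip":0.056,"x":0,"y":0,"z":0.006,"yaw":0}]' | grep -E "pos|force:"
python3 - <<'E'
from m import *
a=snap('top','t8.png'); go(415,-385,-10,66.4)
E
```

```text
ee_pos: [417.5, -377.5, 1.0]
force: [-0.1, 0.0, -0.3]
gripper_force: 0.0
ee_pos: [417.7, -377.7, -4.7]
force: [0.8, 0.7, -0.0]
gripper_force: 0.0
at [ 417.7 -377.7   -4.5] yaw 66.1 -> x -0.008 y 0.000 z 0.005 yaw -0.006 grip 56.0
```

```bash
python3 -m crank '[{"grip":0.056,"x":-0.006,"y":0,"z":0,"yaw":0},{"grip":0.056,"x":-0.006,"y":0,"z":0,"yaw":0},{"grip":0.02,"x":-0.006,"y":0,"z":0,"yaw":0},{"grip":0.02,"x":-0.006,"y":0,"z":0,"yaw":0},{"grip":0.02,"x":-0.006,"y":0,"z":0,"yaw":0}]' 60 | tail -2
python3 -m crank '[{"grip":0.02,"x":0,"y":0,"z":0,"yaw":0},{"grip":0.02,"x":0,"y":0,"z":0,"yaw":0},{"grip":0.02,"x":0,"y":0,"z":0,"yaw":0},{"grip":0.02,"x":0,"y":0,"z":-0.01,"yaw":0},{"grip":0.02,"x":0,"y":0,"z":-0.02,"yaw":0}]' 60
python3 -m crank '[{"grip":0.02,"x":0,"y":0,"z":-0.02,"yaw":0},{"grip":0.02,"x":0,"y":0,"z":-0.04,"yaw":0},{"grip":0.02,"x":0,"y":0,"z":-0.06,"yaw":0},{"grip":0.02,"x":0,"y":0,"z":-0.08,"yaw":0},{"grip":0.02,"x":0,"y":0,"z":-0.08,"yaw":0}]' 60
python3 -c "
from m import *
a=snap('top','t9.png');print(state()['torque']);b=snap('scene','s9.png')[180:340,40:240]; cv2.imwrite('pics/c9.png',cv2.resize(b,(700,560))[:,:,::-1])"
```

```text
gripper_width: 39.7
gripper_force: 60.0
time_s: 10.18
ee_pos: [414.6, -382.7, 15.4]
ee_rot: [-179.9, -0.0, 66.1]
force: [-0.3, -1.0, -3.0]
gripper_width: 39.7
gripper_force: 60.0
time_s: 10.6
ee_pos: [417.5, -385.3, 100.3]
ee_rot: [179.5, 0.2, 66.1]
force: [1.8, -1.0, -5.0]
gripper_width: 39.8
gripper_force: 60.0
[-0.47463699  0.10477698 -0.07906029]
```

View pics/c9.png

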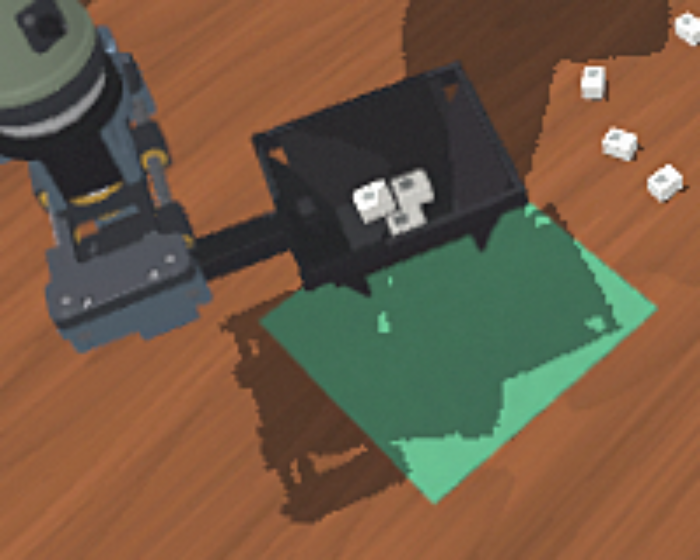

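```bash
python3 -m crank '[{"grip":0.02,"x":0.005,"y":0,"z":-0.02,"yaw":0},{"grip":0.02,"x":0.02,"y":-0.004,"z":-0.04,"yaw":0},{"grip":0.02,"x":0.045,"y":-0.01,"z":-0.055,"yaw":0},{"grip":0.02,"x":0.075,"y":-0.018,"z":-0.06,"yaw":0},{"grip":0.02,"x":0.105,"y":-0.026,"z":-0.06,"yaw":0}]' 60|grep -E "pos|force"
python3 -m crank '[{"grip":0.02,"x":0.03,"y":-0.008,"z":0,"yaw":0},{"grip":0.02,"x":0.06,"y":-0.016,"z":0,"yaw":0},{"grip":0.02,"x":0.09,"y":-0.024,"z":0,"yaw":0},{"grip":0.02,"x":0.12,"y":-0.032,"z":0,"yaw":0},{"grip":0.02,"x":0.15,"y":-0.04,"z":0,"yaw":0}]' 60|grep -E "pos|force"
python3 -m crank '[{"grip":0.02,"x":0.03,"y":-0.008,"z":0,"yaw":-0.03},{"grip":0.02,"x":0.06,"y":-0.016,"z":0,"yaw":-0.09},{"grip":0.02,"x":0.09,"y":-0.022,"z":0,"yaw":-0.15},{"grip":0.02,"x":0.115,"y":-0.028,"z":0,"yaw":-0.2},{"grip":0.02,"x":0.13,"y":-0.03,"z":0,"yaw":-0.25}]' 60|grep -E "pos|rot|force"
python3 -c "
from m import *
print(state()['torque']);go(504.6,132.4,160,83)"
```

```text
ee_pos: [434.1, -276.0, 155.4]
force: [0.5, -0.2, -3.9]
gripper_force: 60.0
ee_pos: [457.0, -121.7, 153.8]
force: [0.9, -0.4, -3.1]
gripper_force: 60.0
ee_pos: [482.3, 10.1, 153.7]
ee_rot: [-179.7, 0.0, 80.6]
force: [-0.6, -0.4, -4.1]
gripper_force: 60.0
[-0.63697675 -0.00819146 -0.00450754]
at [482.3  10.1 153.7] yaw 80.6 -> x 0.124 y 0.002 z -0.006 yaw -0.041 grip 39.6
```

```bash
python3 -m crank '[{"grip":0.02,"x":0.03,"y":0.001,"z":0,"yaw":-0.02},{"grip":0.02,"x":0.06,"y":0.002,"z":0,"yaw":-0.04},{"grip":0.02,"x":0.09,"y":0.002,"z":0.01,"yaw":-0.04},{"grip":0.02,"x":0.112,"y":0.002,"z":0.03,"yaw":-0.04},{"grip":0.02,"x":0.124,"y":0.002,"z":0.055,"yaw":-0.04}]' 60|grep -E "pos|force"
python3 -m crank '[{"grip":0.02,"x":0,"y":0,"z":0.012,"yaw":0},{"grip":0.02,"x":0,"y":0,"z":0.022,"yaw":0},{"grip":0.02,"x":0,"y":0,"z":0.024,"yaw":0},{"grip":0.02,"x":0,"y":0,"z":0.024,"yaw":0},{"grip":0.02,"x":0,"y":0,"z":0.024,"yaw":0}]' 60|grep -E "pos|rot|force"
python3 -c "
from m import *
np.set_printoptions(suppress=True,linewidth=150)
a=snap('top','t10.png');snap('scene','s10.png');print(state()['torque'],plugs(a)[:,1:5].tolist());go(504.6,132.4,75,83)
h=hsv(a.copy())"
```

```text
ee_pos: [506.9, 132.0, 99.5]
force: [0.9, -1.0, -4.2]
gripper_force: 60.0
ee_pos: [506.9, 129.1, 76.8]
ee_rot: [180.0, -0.0, 82.6]
force: [0.3, -0.1, -3.3]
gripper_force: 60.0
[-0.48158615 -0.0340847  -0.00481501] [[109.5, 324.0, 271.1, 359.9], [116.2, 318.1, 286.6, 343.9], [202.8, 302.0, 330.9, 131.1], [212.0, 304.1, 326.6, 109.3], [191.0, 284.4, 373.8, 161.4], [267.2, 261.1, 430.7, -24.2], [229.6, 251.2, 454.6, 67.9], [280.9, 236.8, 489.7, -57.7], [235.9, 224.8, 519.0, 53.4], [284.0, 216.0, 541.7, -65.3]]
at [507.4 129.2  77.5] yaw 82.6 -> x 0.003 y -0.003 z 0.002 yaw -0.007 grip 39.4
```

Run:
```python
from m import *
a=cv2.imread('pics/t10.png')[:,:,::-1].astype(int)
m=(a.min(2)>70)&(a.max(2)-a.min(2)<30); m[:, 180:]=0; m[:160]=0; m[300:]=0;m[:,:60]=0
print(rects('top',m,100,10).tolist())
s=cv2.imread('pics/s10.png')[:,:,::-1].astype(int)
m=(s.min(2)>90)&(s.max(2)-s.min(2)<40); m[:120]=0; m[200:]=0;m[:,:240]=0;m[:,360:]=0
print(rects('scene',m,100,6).tolist())
print('dark px at',proj('top',[[530,287,100]]),proj('scene',[[530,287,100]]))
```

```text
[[22.2, 153.9, 260.1, 432.1, 229.8, 48.5, 9.6, -17.6], [7065.8, 145.4, 244.6, 483.2, 260.5, 278.7, 171.7, 1.8]]
[[15.7, 250.5, 198.3, 564.7, -3.4, 19.3, 9.3, 37.1], [8.2, 240.4, 188.5, 523.8, 6.9, 20.4, 4.5, -50.3], [16.3, 271.7, 148.3, 493.7, 181.0, 26.8, 13.3, -1.1], [27.8, 254.6, 137.8, 427.4, 189.8, 50.6, 15.0, -14.0], [76.0, 302.7, 136.5, 536.9, 278.4, 59.6, 27.8, -49.1]]
dark px at [[131.28463643 215.47607666]] [[303.1930332  134.39790872]]
```

```bash
cat > st.sh <<'E'
python3 -c "
from m import *
s=state(); print(s['time_s'].__round__(2),'pos',s['ee_pos'].round(1),'F',s['force'].round(1),'T',s['torque'].round(2),'w',round(s['gripper_width'],1),'g',round(s['gripper_force'],1))"
E
chmod +x st.sh
H='x'
python3 -m crank '[{"grip":0.02,"x":0,"y":0,"z":0,"yaw":0},{"grip":0.02,"x":0,"y":0,"z":0,"yaw":0},{"grip":0.02,"x":0,"y":0,"z":0,"yaw":0},{"grip":0.02,"x":0,"y":0,"z":0,"yaw":0},{"grip":0.02,"x":0,"y":0,"z":0,"yaw":0}]' 30 >/dev/null; ./st.sh
python3 -m crank '[{"grip":0.02,"x":0,"y":0,"z":0,"yaw":0},{"grip":0.02,"x":0,"y":0,"z":0,"yaw":0},{"grip":0.02,"x":0,"y":0,"z":0,"yaw":0},{"grip":0.02,"x":0,"y":0,"z":0,"yaw":0},{"grip":0.02,"x":0,"y":0,"z":0,"yaw":0}]' 18 >/dev/null; ./st.sh
python3 -m crank '[{"grip":0.02,"x":0,"y":0,"z":0,"yaw":0},{"grip":0.02,"x":0,"y":0,"z":0,"yaw":0},{"grip":0.02,"x":0,"y":0,"z":0,"yaw":0},{"grip":0.02,"x":0,"y":0,"z":0,"yaw":0},{"grip":0.02,"x":0,"y":0,"z":0,"yaw":0}]' 12 >/dev/null; ./st.sh
python3 -c "
from m import *
s=snap('scene','s11.png').astype(int); m=(s.min(2)>90)&(s.max(2)-s.min(2)<40); m[:110]=0; m[200:]=0;m[:,:260]=0;m[:,360:]=0
print(rects('scene',m,100,6)[:,:3].tolist())"
```

```text
13.3 pos [507.3 129.6  77.2] F [ 0.  -0.6  0. ] T [-0.2  -0.19 -0.07] w 39.7 g 30.0
13.72 pos [507.1 129.5  76.8] F [-0.2 -1.3  1.3] T [-0.21 -0.38 -0.16] w 39.8 g 18.0
14.13 pos [506.9 129.6  76.6] F [ 1.6 -1.1  2. ] T [-0.12 -0.58 -0.18] w 40.4 g 12.0
[[17.5, 271.7, 148.3], [34.4, 300.3, 144.1]]
```

```bash
python3 -m crank '[{"grip":0.02,"x":0,"y":0,"z":0,"yaw":0},{"grip":0.02,"x":0,"y":0,"z":0,"yaw":0},{"grip":0.02,"x":0,"y":0,"z":-0.015,"yaw":0},{"grip":0.02,"x":0.01,"y":0,"z":-0.035,"yaw":0},{"grip":0.02,"x":0.025,"y":0,"z":-0.05,"yaw":0}]' 60 >/dev/null; ./st.sh
python3 -m crank '[{"grip":0.02,"x":0.015,"y":0,"z":0,"yaw":0},{"grip":0.02,"x":0.03,"y":0,"z":0,"yaw":0},{"grip":0.02,"x":0.035,"y":0,"z":0,"yaw":0},{"grip":0.02,"x":0.035,"y":0,"z":0,"yaw":0},{"grip":0.02,"x":0.035,"y":0,"z":0,"yaw":0}]' 60 >/dev/null; ./st.sh
python3 -c "
from m import *
s=snap('scene','s12.png'); cv2.imwrite('pics/c12.png',cv2.resize(s[40:220,180:400],None,fx=3.3,fy=3.3,interpolation=cv2.INTER_CUBIC)[:,:,::-1])"
```

```text
14.6 pos [507.5 153.  125.9] F [ 0.6  0.9 -2.7] T [-0.41 -0.11 -0.04] w 39.6 g 60.0
15.02 pos [512.8 188.2 125.3] F [ 1.1 -0.4 -3.1] T [-0.51 -0.06  0.03] w 39.9 g 60.0
```

View pics/c12.png

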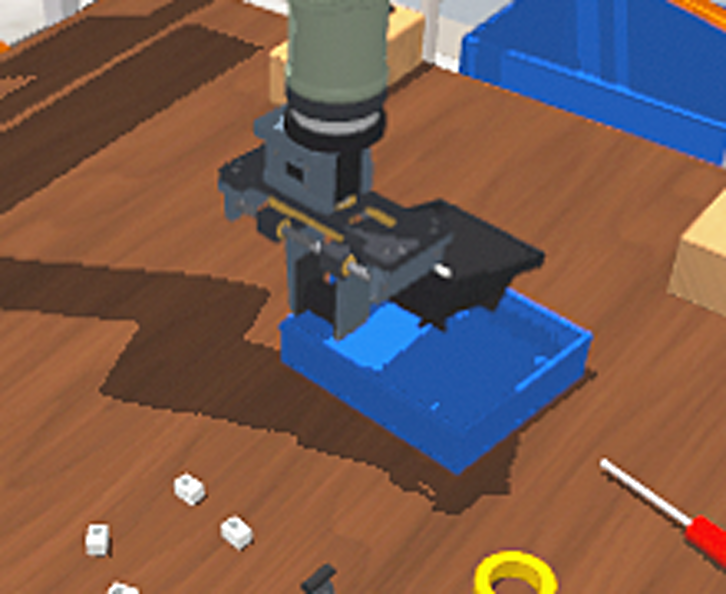

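```bash
python3 -m crank '[{"grip":0.02,"x":0,"y":0,"z":0,"yaw":0},{"grip":0.02,"x":0,"y":0,"z":0,"yaw":0},{"grip":0.02,"x":0,"y":0,"z":0,"yaw":0},{"grip":0.02,"x":0,"y":0,"z":0,"yaw":0},{"grip":0.02,"x":0,"y":0,"z":0,"yaw":0}]' 35 >/dev/null; ./st.sh
python3 -m crank '[{"grip":0.02,"x":0,"y":0,"z":0,"yaw":0},{"grip":0.02,"x":0,"y":0,"z":0,"yaw":0},{"grip":0.02,"x":0,"y":0,"z":0,"yaw":0},{"grip":0.02,"x":0,"y":0,"z":0,"yaw":0},{"grip":0.02,"x":0,"y":0,"z":0,"yaw":0}]' 22 >/dev/null; ./st.sh
python3 -m crank '[{"grip":0.02,"x":0,"y":0,"z":0,"yaw":0},{"grip":0.02,"x":0,"y":0,"z":0,"yaw":0},{"grip":0.02,"x":0,"y":0,"z":0,"yaw":0},{"grip":0.02,"x":0,"y":0,"z":0,"yaw":0},{"grip":0.02,"x":0,"y":0,"z":0,"yaw":0}]' 22 >/dev/null; ./st.sh
```

```text
15.48 pos [514.2 188.5 126.5] F [-0.2 -0.  -3.5] T [-0.41 -0.03  0.04] w 39.8 g 35.0
15.9 pos [514.3 189.  126.6] F [ 0.1 -0.5 -2.1] T [-0.38 -0.02  0.05] w 39.7 g 22.0
16.32 pos [514.3 189.  126.6] F [-0.4 -0.6 -0.9] T [-0.37  0.04  0.02] w 39.7 g 22.0
```

```bash
python3 -m crank '[{"grip":0.02,"x":0,"y":0,"z":0,"yaw":0},{"grip":0.02,"x":0,"y":0,"z":0,"yaw":0},{"grip":0.02,"x":0,"y":0,"z":0,"yaw":0},{"grip":0.02,"x":0,"y":0,"z":0,"yaw":0},{"grip":0.02,"x":0,"y":0,"z":0,"yaw":0}]' 8 >/dev/null; ./st.sh
python3 -m crank '[{"grip":0.02,"x":0.005,"y":0,"z":-0.004,"yaw":0},{"grip":0.02,"x":0.012,"y":0,"z":-0.009,"yaw":0},{"grip":0.02,"x":0.022,"y":0,"z":-0.014,"yaw":0},{"grip":0.02,"x":0.034,"y":0,"z":-0.019,"yaw":0},{"grip":0.02,"x":0.045,"y":0,"z":-0.024,"yaw":0}]' 8 >/dev/null; ./st.sh
python3 -m crank '[{"grip":0.02,"x":0.01,"y":0,"z":-0.003,"yaw":0},{"grip":0.02,"x":0.019,"y":0,"z":-0.004,"yaw":0},{"grip":0.02,"x":0.019,"y":0,"z":-0.004,"yaw":0},{"grip":0.02,"x":0.019,"y":0,"z":-0.004,"yaw":0},{"grip":0.02,"x":0.019,"y":0,"z":-0.004,"yaw":0}]' 8 >/dev/null; ./st.sh
python3 -c "
from m import *
a=snap('top','t13.png');s=snap('scene','s13.png').astype(int); m=(s.min(2)>90)&(s.max(2)-s.min(2)<40); m[:110]=0; m[200:]=0;m[:,:260]=0;m[:,360:]=0
print(rects('scene',m,10,6)[:,:5].tolist()); d=(s.max(2)<60)[110:190,270:370]; ys,xs=np.where(d); print(len(ys),xs.min()+270,xs.max()+270,ys.min()+110,ys.max()+110, proj('scene',[[529,331+48,5],[529-60,379+7,5],[529+60,379-7,5]]).round())"
```

```text
16.73 pos [514.4 189.1 126.6] F [-0.5  0.1 -0.3] T [-0.14  0.03 -0.05] w 40.3 g 8.0
17.15 pos [520.8 234.4 152.8] F [-1.1 -3.8  7. ] T [-0.71  0.18  0.03] w 39.9 g 8.0
17.57 pos [523.7 254.  157.3] F [-1.3 -3.2  9.4] T [-0.46  0.09 -0.  ] w 39.8 g 8.0Traceback (most recent call last):
  File "<string>", line 4, in <module>
    print(rects('scene',m,10,6)[:,:5].tolist()); d=(s.max(2)<60)[110:190,270:370]; ys,xs=np.where(d); print(len(ys),xs.min()+270,xs.max()+270,ys.min()+110,ys.max()+110, proj('scene',[[529,331+48,5],[529-60,379+7,5],[529+60,379-7,5]]).round())
          ~~~~~~~~~~~~~~~~~~~~~^^^^^^
IndexError: too many indices for array: array is 1-dimensional, but 2 were indexed
```

```bash
python3 -m crank '[{"grip":0.02,"x":0,"y":0,"z":-0.003,"yaw":0},{"grip":0.02,"x":0,"y":0,"z":-0.006,"yaw":0},{"grip":0.02,"x":0,"y":0,"z":-0.009,"yaw":0},{"grip":0.02,"x":0,"y":0,"z":-0.012,"yaw":0},{"grip":0.02,"x":0,"y":0,"z":-0.012,"yaw":0}]' 8 >/dev/null; ./st.sh
cat > w.py <<'E'
from m import *
np.set_printoptions(suppress=True,linewidth=150)
s=snap('scene','sw%d.png'%(state()['time_s']*100)); s=s.astype(int); 
m=(s.min(2)>90)&(s.max(2)-s.min(2)<45); m[:110]=0; m[200:]=0;m[:,:255]=0;m[:,365:]=0
r=rects('scene',m,15,6); print('white',r[:,:5].tolist() if len(r) else r)
d=np.zeros((384,512),bool); d[110:190,255:370]=(s.max(2)<62)[110:190,255:370]
r=rects('scene',d,50,80); print('dark',r[:,:3].tolist() if len(r) else r)
for y in range(112,186,6):
    x=np.where(d[y])[0]; print(y,(x.min(),x.max(),len(x)) if len(x) else '-',end='; ')
E
python3 w.py
```

```text
18.08 pos [522.5 252.8 166.9] F [-0.7 -0.9 -1. ] T [-0.13  0.02 -0.04] w 39.8 g 8.0
white [[6.7, 363.2, 180.6, 731.1, 307.0]]
dark [[1322.2, 304.1, 134.9]]
112 (np.int64(287), np.int64(298), 10); 118 (np.int64(290), np.int64(298), 9); 124 (np.int64(289), np.int64(313), 25); 130 (np.int64(286), np.int64(322), 37); 136 (np.int64(288), np.int64(324), 37); 142 (np.int64(291), np.int64(325), 35); 148 (np.int64(290), np.int64(327), 38); 154 (np.int64(300), np.int64(329), 30); 160 (np.int64(309), np.int64(313), 5); 166 -; 172 -; 178 -; 184 -;
```

```bash
python3 -m crank '[{"grip":0.02,"x":0.008,"y":0,"z":-0.006,"yaw":0},{"grip":0.02,"x":0.017,"y":0,"z":-0.012,"yaw":0},{"grip":0.02,"x":0.026,"y":0,"z":-0.017,"yaw":0},{"grip":0.02,"x":0.035,"y":0,"z":-0.021,"yaw":0},{"grip":0.02,"x":0.042,"y":0,"z":-0.024,"yaw":0}]' 8 >/dev/null; ./st.sh
python3 -m crank '[{"grip":0.02,"x":0.01,"y":0,"z":-0.004,"yaw":0},{"grip":0.02,"x":0.022,"y":0,"z":-0.008,"yaw":0},{"grip":0.02,"x":0.034,"y":0,"z":-0.011,"yaw":0},{"grip":0.02,"x":0.046,"y":0,"z":-0.013,"yaw":0},{"grip":0.02,"x":0.058,"y":0,"z":-0.014,"yaw":0}]' 8 >/dev/null; ./st.sh
python3 w.py
```

```text
18.55 pos [528.2 295.9 191.1] F [-1.   0.1 -3.1] T [ 0.01 -0.15  0.05] w 39.7 g 8.0
18.97 pos [535.4 353.2 204.8] F [ 0.7 -0.4 -3. ] T [ 0.08 -0.13  0.02] w 40.0 g 8.0
white [[6.7, 363.2, 180.6, 731.1, 307.0]]
dark [[1226.9, 320.6, 126.5]]
112 (np.int64(301), np.int64(340), 38); 118 (np.int64(303), np.int64(340), 38); 124 (np.int64(303), np.int64(339), 33); 130 (np.int64(304), np.int64(338), 35); 136 (np.int64(304), np.int64(338), 35); 142 (np.int64(315), np.int64(337), 23); 148 -; 154 -; 160 -; 166 -; 172 -; 178 -; 184 -;
```

```bash
python3 -m crank '[{"grip":0.02,"x":0,"y":0,"z":0.005,"yaw":0},{"grip":0.02,"x":0,"y":0,"z":0.01,"yaw":0},{"grip":0.02,"x":0,"y":0,"z":0.014,"yaw":0},{"grip":0.02,"x":0,"y":0,"z":0.017,"yaw":0},{"grip":0.02,"x":0,"y":0,"z":0.017,"yaw":0}]' 12 >/dev/null; ./st.sh
python3 -m crank '[{"grip":0.02,"x":0.008,"y":0,"z":0.001,"yaw":0},{"grip":0.02,"x":0.018,"y":0,"z":0.001,"yaw":0},{"grip":0.02,"x":0.028,"y":0,"z":0.001,"yaw":0},{"grip":0.02,"x":0.038,"y":0,"z":0.001,"yaw":0},{"grip":0.02,"x":0.05,"y":0,"z":0.002,"yaw":0}]' 12 >/dev/null; ./st.sh
python3 w.py
```

```text
19.43 pos [534.7 350.7 186.2] F [-0.2 -0.1 -3.8] T [-0.07 -0.04 -0.06] w 40.2 g 12.0
19.85 pos [542.  402.5 186.3] F [-0.1 -1.   7.6] T [-0.4   0.06  0.03] w 39.8 g 12.0
white [[6.7, 363.2, 180.6, 731.1, 307.0]]
dark [[1233.6, 326.3, 127.0]]
112 (np.int64(308), np.int64(347), 32); 118 (np.int64(310), np.int64(346), 37); 124 (np.int64(310), np.int64(345), 32); 130 (np.int64(309), np.int64(344), 36); 136 (np.int64(308), np.int64(342), 35); 142 (np.int64(320), np.int64(341), 22); 148 (np.int64(336), np.int64(339), 4); 154 -; 160 -; 166 -; 172 -; 178 -; 184 -;
```

```bash
python3 -m crank '[{"grip":0.02,"x":0.008,"y":0,"z":0,"yaw":0},{"grip":0.02,"x":0.018,"y":0,"z":0.002,"yaw":0},{"grip":0.02,"x":0.028,"y":0,"z":0.004,"yaw":0},{"grip":0.02,"x":0.038,"y":0,"z":0.007,"yaw":0},{"grip":0.02,"x":0.05,"y":0,"z":0.01,"yaw":0}]' 12 >/dev/null; ./st.sh
python3 -m crank '[{"grip":0.02,"x":0,"y":0,"z":0,"yaw":0},{"grip":0.02,"x":0,"y":0,"z":0,"yaw":0},{"grip":0.02,"x":0,"y":0,"z":0,"yaw":0},{"grip":0.02,"x":0,"y":0,"z":0,"yaw":0},{"grip":0.02,"x":0,"y":0,"z":0,"yaw":0}]' 60 >/dev/null; ./st.sh
python3 w.py
```

```text
20.32 pos [549.3 453.9 180.6] F [-1.5  2.  13.9] T [0.06 0.17 0.1 ] w 40.1 g 12.0
20.73 pos [549.3 454.  180.6] F [-1.2  2.  13.3] T [-0.    0.18  0.07] w 39.4 g 60.0
white [[6.7, 363.2, 180.6, 731.1, 307.0]]
dark [[1154.5, 331.9, 125.5]]
112 (np.int64(315), np.int64(352), 28); 118 (np.int64(313), np.int64(350), 36); 124 (np.int64(312), np.int64(348), 37); 130 (np.int64(310), np.int64(346), 37); 136 (np.int64(316), np.int64(344), 29); 142 (np.int64(324), np.int64(342), 19); 148 (np.int64(338), np.int64(340), 3); 154 -; 160 -; 166 -; 172 -; 178 -; 184 -;
```

```bash
python3 -m crank '[{"grip":0.02,"x":0,"y":0,"z":-0.015,"yaw":0},{"grip":0.02,"x":0,"y":0,"z":-0.03,"yaw":0},{"grip":0.02,"x":0,"y":0,"z":-0.02,"yaw":0},{"grip":0.02,"x":0,"y":0,"z":-0.04,"yaw":0},{"grip":0.02,"x":0,"y":0,"z":-0.04,"yaw":0}]' 60 >/dev/null; ./st.sh
python3 w.py
python3 - <<'E'
from m import *
a=snap('top','t14.png').astype(int); m=(a.min(2)>100)&(a.max(2)-a.min(2)<50); m[:, 180:]=0; m[:160]=0; m[275:]=0;m[:,:60]=0
print(rects('top',m,15,6).tolist())
E
```

```text
21.2 pos [548.5 451.8 216.1] F [ 0.2 -0.1 -1.8] T [ 0.04 -0.11 -0.02] w 39.5 g 60.0
white [[6.7, 363.2, 180.6, 731.1, 307.0], [43.4, 324.7, 136.0, 533.7, 415.9]]
dark [[860.2, 331.0, 121.5]]
112 (np.int64(313), np.int64(350), 38); 118 (np.int64(311), np.int64(348), 38); 124 (np.int64(310), np.int64(346), 37); 130 (np.int64(322), np.int64(344), 23); 136 (np.int64(332), np.int64(342), 9); 142 -; 148 -; 154 -; 160 -; 166 -; 172 -; 178 -; 184 -; [[7.2, 93.2, 167.7, 661.9, 424.3, 26.7, 4.7, 89.9]]
```

```bash
python3 -m crank '[{"grip":0.02,"x":0,"y":0,"z":-0.02,"yaw":0},{"grip":0.02,"x":0,"y":0,"z":-0.04,"yaw":0},{"grip":0.02,"x":0,"y":0,"z":-0.03,"yaw":0},{"grip":0.02,"x":0,"y":0,"z":-0.05,"yaw":0},{"grip":0.02,"x":0,"y":0,"z":-0.07,"yaw":0}]' 60 >/dev/null; ./st.sh
python3 -m crank '[{"grip":0.02,"x":0,"y":0,"z":-0.03,"yaw":0},{"grip":0.02,"x":0,"y":0,"z":-0.06,"yaw":0},{"grip":0.02,"x":0,"y":0,"z":-0.07,"yaw":0},{"grip":0.02,"x":0,"y":0,"z":-0.07,"yaw":0},{"grip":0.02,"x":0,"y":0,"z":-0.07,"yaw":0}]' 60 >/dev/null; ./st.sh
python3 w.py
python3 - <<'E'
from m import *
a=snap('top','t15.png').astype(int); m=(a.min(2)>100)&(a.max(2)-a.min(2)<50); m[:, 180:]=0; m[:160]=0; m[275:]=0;m[:,:60]=0
print(rects('top',m,15,6).tolist())
im=np.vstack([cv2.resize(cv2.imread('pics/t15.png')[140:300,40:200],(480,480)),]) 
s=sorted(__import__('glob').glob('pics/sw*.png'),key=lambda f:int(f[7:-4]))[-1]
b=cv2.resize(cv2.imread(s)[60:200,240:380],(480,480),interpolation=cv2.INTER_CUBIC)
cv2.imwrite('pics/c15.png',cv2.resize(np.hstack([im,b]),(800,400)))
E
```

```text
21.72 pos [546.9 450.3 281.3] F [-0.2  0.4 -3.1] T [ 0.23 -0.14  0.01] w 39.7 g 60.0
22.13 pos [548.  451.1 353.6] F [ 0.2  0.3 -3.6] T [ 0.08 -0.11 -0.03] w 39.6 g 60.0
white [[6.7, 363.2, 180.6, 731.1, 307.0], [117.2, 322.9, 136.0, 533.7, 413.5]]
dark []
112 -; 118 -; 124 -; 130 -; 136 -; 142 -; 148 -; 154 -; 160 -; 166 -; 172 -; 178 -; 184 -; [[199.3, 94.7, 217.4, 535.0, 408.6, 54.1, 38.3, 79.2], [12.3, 96.7, 168.2, 660.3, 414.6, 46.0, 5.4, 85.0]]
```

```bash
python3 -m crank '[{"grip":0.02,"x":-0.008,"y":0.001,"z":0,"yaw":0},{"grip":0.02,"x":-0.024,"y":0.002,"z":0,"yaw":0},{"grip":0.02,"x":-0.046,"y":0.004,"z":0,"yaw":0},{"grip":0.02,"x":-0.074,"y":0.007,"z":0.01,"yaw":0},{"grip":0.02,"x":-0.105,"y":0.01,"z":0.02,"yaw":0}]' 60 >/dev/null; ./st.sh
python3 -m crank '[{"grip":0.02,"x":-0.034,"y":0.003,"z":0.01,"yaw":0},{"grip":0.02,"x":-0.068,"y":0.006,"z":0.02,"yaw":0},{"grip":0.02,"x":-0.102,"y":0.009,"z":0.03,"yaw":0},{"grip":0.02,"x":-0.136,"y":0.012,"z":0.04,"yaw":0},{"grip":0.02,"x":-0.17,"y":0.016,"z":0.05,"yaw":0}]' 60 >/dev/null; ./st.sh
python3 -m crank '[{"grip":0.02,"x":-0.034,"y":0.003,"z":0,"yaw":0.05},{"grip":0.02,"x":-0.068,"y":0.006,"z":0,"yaw":0.1},{"grip":0.02,"x":-0.102,"y":0.009,"z":0,"yaw":0.15},{"grip":0.02,"x":-0.136,"y":0.012,"z":0,"yaw":0.2},{"grip":0.02,"x":-0.17,"y":0.016,"z":0,"yaw":0.25}]' 60 >/dev/null; ./st.sh
python3 - <<'E'
from m import *
np.set_printoptions(suppress=True,linewidth=150)
a=snap('top','t16.png'); b=snap('scene','s16.png'); print(plugs(a)); go(531,-165,280,66)
h=hsv(a.copy()); H,S,V=[h[...,i].astype(int) for i in range(3)]
print('mat',rects('top',(H>55)&(H<95)&(S>60)&(V>50),1,300))
i=a.astype(int); m=(i.min(2)>100)&(i.max(2)-i.min(2)<50); m[:, 180:]=0; m[:160]=0; m[275:]=0;m[:,:60]=0
print(rects('top',m,15,6))
E
```

```text
22.65 pos [544.  344.4 334. ] F [ 1.5 -0.  -2.6] T [ 0.14 -0.15  0.07] w 39.1 g 60.0
23.07 pos [537.  172.5 283.9] F [-0.   0.3 -3.3] T [ 0.11 -0.18  0.01] w 39.5 g 60.0
23.48 pos [531.    2.2 284.4] F [ 1.   0.2 -3. ] T [ 0.16 -0.16 -0.02] w 39.5 g 60.0
[[ 18.1 224.  335.2 253.   78.2  21.    8.9 -89. ]
 [  8.3 215.7 334.9 253.8  98.6   9.    6.5 -88.9]
 [ 73.8 267.2 261.1 430.7 -24.2  25.7  20.5 -44.9]
 [ 18.9 231.1 253.2 449.8  64.2  12.1  12.   45.9]
 [175.6  94.1 217.4 535.7 411.   50.9  37.2  80.3]]
at [531.2  -1.2 284.4] yaw 68.0 -> x -0.152 y 0.061 z 0.004 yaw 0.034 grip 39.6
mat [[3314.4  369.8  235.4  494.  -281.3  199.6  116.4   -2.9]]
[[205.   94.2 217.1 535.9 410.4  54.7  39.   81.3]
 [336.3 177.4 230.9 507.  200.4 221.6  16.6   1.8]]
```

```bash
python3 -m crank '[{"grip":0.02,"x":-0.032,"y":0.013,"z":0,"yaw":0.03},{"grip":0.02,"x":-0.064,"y":0.026,"z":0,"yaw":0.034},{"grip":0.02,"x":-0.1,"y":0.04,"z":0,"yaw":0.034},{"grip":0.02,"x":-0.13,"y":0.052,"z":0,"yaw":0.034},{"grip":0.02,"x":-0.15,"y":0.06,"z":0,"yaw":0.034}]' 60 >/dev/null; ./st.sh
python3 -m crank '[{"grip":0.02,"x":0,"y":0,"z":0.02,"yaw":0},{"grip":0.02,"x":0,"y":0,"z":0.045,"yaw":0},{"grip":0.02,"x":0,"y":0,"z":0.065,"yaw":0},{"grip":0.02,"x":0,"y":0,"z":0.078,"yaw":0},{"grip":0.02,"x":0,"y":0,"z":0.085,"yaw":0}]' 60 >/dev/null; ./st.sh
python3 -m crank '[{"grip":0.02,"x":0,"y":0,"z":0.002,"yaw":0},{"grip":0.02,"x":0,"y":0,"z":0.004,"yaw":0},{"grip":0.02,"x":0,"y":0,"z":0.006,"yaw":0},{"grip":0.02,"x":0,"y":0,"z":0.007,"yaw":0},{"grip":0.02,"x":0,"y":0,"z":0.007,"yaw":0}]' 60 >/dev/null; ./st.sh
```

```text
24.0 pos [ 531.9 -160.2  284.4] F [ 0.2  0.9 -2.7] T [ 0.22 -0.19  0.02] w 39.1 g 60.0
24.42 pos [ 530.9 -156.6  197.4] F [-0.3  0.3 -3.3] T [ 0.12 -0.15  0.  ] w 39.4 g 60.0
24.83 pos [ 533.5 -157.5  194. ] F [-0.9 -0.1 -2.5] T [ 0.12 -0.12 -0.02] w 39.7 g 60.0
```

Run:
```python
from m import *
b=snap('scene','s17.png'); a=snap('top','t17.png')
u=np.array([.407,.914]);v=np.array([.914,-.407]);c=np.array([532,-158.])
for th in (80,90,100,110):
    t=np.radians(th); r=lambda x,z:(x*np.cos(t)+z*np.sin(t),-x*np.sin(t)+z*np.cos(t))
    X=[]
    for x,y,z in((227,62,26),(227,-62,26),(195,30,-36),(195,-30,-36),(85,62,26),(85,-62,26)):
        h,zz=r(x,z); X.append([*(c+h*u-y*v),234+zz])
    print(th,proj('scene',X).round().tolist())
im=cv2.resize(b[100:330,80:310],(560,560),interpolation=cv2.INTER_CUBIC); cv2.imwrite('pics/c17.png',cv2.convertScaleAbs(im,alpha=1.5)[:,:,::-1])
```

```text
80 [[216.0, 225.0], [237.0, 260.0], [196.0, 239.0], [206.0, 256.0], [201.0, 191.0], [223.0, 228.0]]
90 [[203.0, 232.0], [223.0, 268.0], [183.0, 243.0], [192.0, 261.0], [196.0, 195.0], [217.0, 232.0]]
100 [[189.0, 239.0], [208.0, 275.0], [170.0, 246.0], [178.0, 265.0], [190.0, 199.0], [211.0, 236.0]]
110 [[174.0, 243.0], [192.0, 280.0], [156.0, 247.0], [165.0, 266.0], [184.0, 201.0], [204.0, 239.0]]
```

View pics/c17.png

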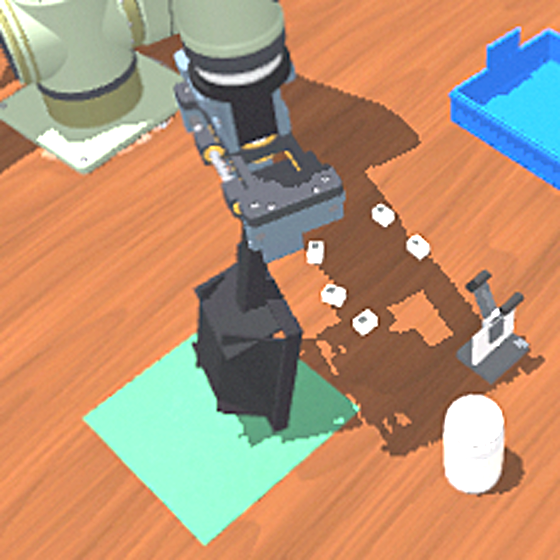

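```bash
python3 -m crank '[{"grip":0.02,"x":0.015,"y":0,"z":0,"yaw":0},{"grip":0.02,"x":0.035,"y":0,"z":0,"yaw":0},{"grip":0.02,"x":0.052,"y":0,"z":0,"yaw":0},{"grip":0.02,"x":0.06,"y":0,"z":0.003,"yaw":0},{"grip":0.02,"x":0.06,"y":0,"z":0.005,"yaw":0}]' 60 >/dev/null; ./st.sh
python3 -m crank '[{"grip":0.02,"x":0,"y":0,"z":0.002,"yaw":0},{"grip":0.02,"x":0,"y":0,"z":0.004,"yaw":0},{"grip":0.02,"x":0,"y":0,"z":0.006,"yaw":0},{"grip":0.02,"x":0,"y":0,"z":0.006,"yaw":0},{"grip":0.02,"x":0,"y":0,"z":0.006,"yaw":0}]' 30 >/dev/null; ./st.sh
python3 -m crank '[{"grip":0.02,"x":-0.008,"y":0,"z":0.001,"yaw":0},{"grip":0.02,"x":-0.016,"y":0,"z":0.001,"yaw":0},{"grip":0.02,"x":-0.026,"y":0,"z":0.001,"yaw":0},{"grip":0.02,"x":-0.036,"y":0,"z":0.001,"yaw":0},{"grip":0.02,"x":-0.046,"y":0,"z":0.001,"yaw":0}]' 20 >/dev/null; ./st.sh
```

```text
25.35 pos [ 558.  -101.1  188.5] F [ 0.1  0.5 -2.9] T [ 0.1  -0.1  -0.06] w 39.5 g 60.0
25.77 pos [ 556.9 -103.   182.4] F [ 0.5 -0.  -2.3] T [ 0.14 -0.12  0.02] w 39.8 g 30.0
26.18 pos [ 538.2 -145.9  181.6] F [-0.2 -0.3 -3.4] T [ 0.09 -0.13 -0.04] w 39.7 g 20.0
```

```bash
python3 -m crank '[{"grip":0.02,"x":0.012,"y":0,"z":0.001,"yaw":0},{"grip":0.02,"x":0.03,"y":0,"z":0.002,"yaw":0},{"grip":0.02,"x":0.042,"y":0,"z":0.003,"yaw":0},{"grip":0.02,"x":0.046,"y":0,"z":0.005,"yaw":0},{"grip":0.02,"x":0.046,"y":0,"z":0.006,"yaw":0}]' 25 >/dev/null; ./st.sh
python3 -m crank '[{"grip":0.02,"x":0,"y":0,"z":0.001,"yaw":0},{"grip":0.02,"x":0,"y":0,"z":0.002,"yaw":0},{"grip":0.02,"x":0,"y":0,"z":0.003,"yaw":0},{"grip":0.02,"x":0,"y":0,"z":0.004,"yaw":0},{"grip":0.02,"x":0,"y":0,"z":0.004,"yaw":0}]' 25 >/dev/null; ./st.sh
python3 -m crank '[{"grip":0.02,"x":0,"y":0,"z":0.001,"yaw":0},{"grip":0.02,"x":0,"y":0,"z":0.002,"yaw":0},{"grip":0.02,"x":0,"y":0,"z":0.003,"yaw":0},{"grip":0.02,"x":0,"y":0,"z":0.004,"yaw":0},{"grip":0.02,"x":0,"y":0,"z":0.004,"yaw":0}]' 25 >/dev/null; ./st.sh
```

```text
26.6 pos [ 558.2 -101.5  177.5] F [-2.1  1.3 11.6] T [ 0.42  0.59 -0.18] w 39.8 g 25.0
27.02 pos [ 558.9 -101.9  177.3] F [-4.4  3.8 22.8] T [ 0.67  1.1  -0.15] w 39.6 g 25.0
27.43 pos [ 560.3 -101.4  176.4] F [-7.7  6.7 34.5] T [ 0.99  1.3  -0.07] w 39.3 g 25.0
```

```bash
python3 -m crank '[{"grip":0.02,"x":0,"y":0,"z":-0.004,"yaw":0},{"grip":0.02,"x":0,"y":0,"z":-0.008,"yaw":0},{"grip":0.02,"x":-0.005,"y":0,"z":-0.008,"yaw":0},{"grip":0.02,"x":-0.012,"y":0,"z":-0.009,"yaw":0},{"grip":0.02,"x":-0.02,"y":0,"z":-0.01,"yaw":0}]' 15 >/dev/null; ./st.sh
python3 -m crank '[{"grip":0.02,"x":-0.01,"y":0,"z":-0.001,"yaw":0},{"grip":0.02,"x":-0.02,"y":0,"z":-0.001,"yaw":0},{"grip":0.02,"x":-0.03,"y":0,"z":-0.001,"yaw":0},{"grip":0.02,"x":-0.04,"y":0,"z":-0.001,"yaw":0},{"grip":0.02,"x":-0.05,"y":0,"z":0,"yaw":0}]' 15 >/dev/null; ./st.sh
cat > sh.py <<'E'
from m import *
import sys
# shell pose from scene: compare dark outline extremes with projected corners for hinge pose
b=snap('scene','sx%d.png'%(state()['time_s']*100)); d=(b.max(2)<70).astype(np.uint8); d[:, :100]=0; d[:,290:]=0; d[:150]=0; d[320:]=0
n,l,s,cc=cv2.connectedComponentsWithStats(d); k=1+np.argmax(s[1:,4]); ys,xs=np.where(l==k)
i=ys.argmax(); j=xs.argmax(); m=xs.argmin(); print('dark low',xs[i],ys[i],'right',xs[j],ys[j],'left',xs[m],ys[m],'area',s[k,4])
p=state()['ee_pos']; w=np.radians(state()['ee_rot'][2]); u=np.array([np.cos(w),np.sin(w)]);v=np.array([np.sin(w),-np.cos(w)]); zh=p[2]+float(sys.argv[1]) if len(sys.argv)>1 else p[2]+41
for th in range(0,125,15):
    t=np.radians(th); X=[]
    for x,y,z in((227,-62,26),(227,62,26),(195,-30,-36),(85,-62,26),(85,62,26)):
        X.append([*(p[:2]+(x*np.cos(t)+z*np.sin(t))*u-y*v),zh-x*np.sin(t)+z*np.cos(t)])
    print(th,proj('scene',X).round().astype(int).tolist(),'rim z',round(X[0][2]),'base z',round(X[2][2]))
E
python3 sh.py
```

```text
27.85 pos [ 548.8 -120.9  177.9] F [-1.7  1.   1.2] T [0.24 0.12 0.03] w 39.7 g 15.0
28.27 pos [ 528.5 -167.8  177.1] F [-0.4  0.4 -1.3] T [ 0.18 -0.02  0.01] w 39.9 g 15.0
dark low 208 274 right 214 272 left 168 224 area 1810
0 [[294, 171], [266, 139], [273, 187], [235, 194], [210, 159]] rim z 244 base z 182
15 [[293, 190], [266, 158], [267, 204], [237, 201], [212, 166]] rim z 184 base z 133
30 [[285, 210], [260, 177], [257, 220], [237, 209], [213, 173]] rim z 127 base z 89
45 [[274, 228], [250, 195], [243, 235], [234, 217], [210, 181]] rim z 76 base z 55
60 [[258, 246], [236, 212], [227, 248], [229, 225], [206, 189]] rim z 34 base z 31
75 [[240, 261], [219, 226], [209, 259], [222, 232], [200, 196]] rim z 5 base z 20
90 [[219, 274], [199, 238], [189, 267], [213, 239], [192, 202]] rim z -9 base z 23
105 [[196, 284], [178, 247], [168, 272], [204, 244], [183, 207]] rim z -8 base z 39
120 [[173, 290], [156, 252], [148, 273], [194, 248], [174, 210]] rim z 8 base z 67
```

```bash
python3 -m crank '[{"grip":0.02,"x":-0.012,"y":0,"z":0.001,"yaw":0},{"grip":0.02,"x":-0.024,"y":0,"z":0.004,"yaw":0},{"grip":0.02,"x":-0.036,"y":0,"z":0.007,"yaw":0},{"grip":0.02,"x":-0.048,"y":0,"z":0.011,"yaw":0},{"grip":0.02,"x":-0.058,"y":0,"z":0.015,"yaw":0}]' 10 >/dev/null; ./st.sh
python3 -m crank '[{"grip":0.02,"x":-0.009,"y":0,"z":0.004,"yaw":0},{"grip":0.02,"x":-0.018,"y":0,"z":0.008,"yaw":0},{"grip":0.02,"x":-0.026,"y":0,"z":0.013,"yaw":0},{"grip":0.02,"x":-0.034,"y":0,"z":0.018,"yaw":0},{"grip":0.02,"x":-0.042,"y":0,"z":0.023,"yaw":0}]' 10 >/dev/null; ./st.sh
python3 sh.py 50
```

```text
28.73 pos [ 505.5 -222.6  164.8] F [-3.7 -1.8 10.5] T [-0.44  0.74 -0.04] w 39.9 g 10.0
29.15 pos [ 490.1 -261.8  142.9] F [-3.  -2.7 12.9] T [-0.52  0.52  0.02] w 40.0 g 10.0
dark low 184 277 right 212 269 left 127 233 area 2026
0 [[253, 197], [228, 162], [234, 211], [190, 222], [169, 184]] rim z 218 base z 156
15 [[253, 215], [229, 180], [229, 228], [194, 229], [172, 190]] rim z 158 base z 107
30 [[248, 234], [225, 199], [220, 244], [194, 236], [173, 198]] rim z 101 base z 63
45 [[237, 252], [215, 217], [207, 259], [192, 244], [172, 205]] rim z 50 base z 28
60 [[222, 269], [202, 233], [190, 272], [187, 251], [168, 213]] rim z 8 base z 5
75 [[204, 284], [185, 248], [172, 283], [181, 259], [162, 220]] rim z -21 base z -6
90 [[182, 297], [165, 260], [151, 291], [172, 265], [154, 226]] rim z -35 base z -3
105 [[159, 307], [143, 269], [130, 296], [163, 270], [145, 230]] rim z -34 base z 13
120 [[135, 315], [120, 274], [108, 298], [152, 274], [135, 234]] rim z -18 base z 41
```

```bash
python3 -m crank '[{"grip":0.02,"x":-0.008,"y":0,"z":0.002,"yaw":0},{"grip":0.02,"x":-0.016,"y":0,"z":0.005,"yaw":0},{"grip":0.02,"x":-0.025,"y":0,"z":0.008,"yaw":0},{"grip":0.02,"x":-0.034,"y":0,"z":0.012,"yaw":0},{"grip":0.02,"x":-0.042,"y":0,"z":0.016,"yaw":0}]' 10 >/dev/null; ./st.sh
python3 -m crank '[{"grip":0.02,"x":-0.009,"y":0,"z":0.005,"yaw":0},{"grip":0.02,"x":-0.018,"y":0,"z":0.011,"yaw":0},{"grip":0.02,"x":-0.026,"y":0,"z":0.017,"yaw":0},{"grip":0.02,"x":-0.034,"y":0,"z":0.024,"yaw":0},{"grip":0.02,"x":-0.041,"y":0,"z":0.031,"yaw":0}]' 10 >/dev/null; ./st.sh
python3 -m crank '[{"grip":0.02,"x":-0.007,"y":0,"z":0.007,"yaw":0},{"grip":0.02,"x":-0.014,"y":0,"z":0.015,"yaw":0},{"grip":0.02,"x":-0.021,"y":0,"z":0.023,"yaw":0},{"grip":0.02,"x":-0.027,"y":0,"z":0.032,"yaw":0},{"grip":0.02,"x":-0.032,"y":0,"z":0.04,"yaw":0}]' 10 >/dev/null; ./st.sh
python3 sh.py 45
```

```text
29.62 pos [ 472.2 -299.   124.5] F [-1.4 -2.9  4.9] T [-0.29  0.23  0.03] w 40.0 g 10.0
30.03 pos [ 455.7 -336.1   92.2] F [-1.2 -2.3  3.2] T [-0.39  0.11  0.  ] w 40.1 g 10.0
30.45 pos [ 442.6 -363.8   51.1] F [-1.  -1.1 -0.3] T [-0.21  0.01  0.04] w 40.1 g 10.0
dark low 152 285 right 202 264 left 100 248 area 3207
0 [[209, 244], [188, 207], [194, 255], [147, 270], [131, 230]] rim z 121 base z 59
15 [[211, 260], [191, 223], [190, 270], [151, 275], [135, 235]] rim z 61 base z 9
30 [[207, 276], [188, 239], [182, 284], [153, 281], [136, 241]] rim z 4 base z -34
45 [[198, 292], [180, 255], [170, 297], [151, 288], [135, 248]] rim z -47 base z -69
60 [[185, 307], [168, 270], [155, 309], [147, 295], [132, 255]] rim z -89 base z -92
75 [[168, 321], [152, 284], [137, 320], [141, 301], [126, 261]] rim z -118 base z -103
90 [[148, 333], [133, 295], [117, 328], [134, 307], [119, 266]] rim z -132 base z -100
105 [[125, 343], [112, 304], [97, 333], [125, 312], [111, 271]] rim z -131 base z -84
120 [[101, 351], [90, 310], [75, 336], [115, 316], [101, 274]] rim z -115 base z -56
```

```bash
python3 -m crank '[{"grip":0.02,"x":-0.004,"y":0,"z":0.009,"yaw":0},{"grip":0.02,"x":-0.008,"y":0,"z":0.018,"yaw":0},{"grip":0.02,"x":-0.012,"y":0,"z":0.027,"yaw":0},{"grip":0.02,"x":-0.015,"y":0,"z":0.036,"yaw":0},{"grip":0.02,"x":-0.018,"y":0,"z":0.044,"yaw":0}]' 10 >/dev/null; ./st.sh
python3 -m crank '[{"grip":0.02,"x":0,"y":0,"z":0.003,"yaw":0},{"grip":0.02,"x":0,"y":0,"z":0.006,"yaw":0},{"grip":0.02,"x":0,"y":0,"z":0.009,"yaw":0},{"grip":0.02,"x":0,"y":0,"z":0.012,"yaw":0},{"grip":0.02,"x":0,"y":0,"z":0.012,"yaw":0}]' 8 >/dev/null; ./st.sh
python3 sh.py 41 | head -3
```

```text
30.92 pos [ 435.6 -380.     7.3] F [-0.6 -0.7 -0.1] T [-0.1  -0.04  0.03] w 39.8 g 10.0
31.33 pos [ 436.  -379.9   -3.8] F [-0.3 -0.3 -0.1] T [-0.13 -0.1  -0.07] w 40.1 g 8.0
dark low 154 291 right 199 266 left 100 266 area 3214
0 [[205, 262], [185, 225], [191, 272], [146, 288], [130, 247]] rim z 63 base z 1
15 [[207, 276], [188, 240], [187, 285], [150, 292], [134, 252]] rim z 4 base z -48
```

```bash
python3 -m crank '[{"grip":0.02,"x":0,"y":0,"z":0.002,"yaw":0},{"grip":0.06,"x":0,"y":0,"z":0.002,"yaw":0},{"grip":0.06,"x":0,"y":0,"z":0.002,"yaw":0},{"grip":0.06,"x":0,"y":0,"z":0.002,"yaw":0},{"grip":0.06,"x":0,"y":0,"z":0.002,"yaw":0}]' 8 >/dev/null; ./st.sh
python3 -m crank '[{"grip":0.06,"x":0,"y":0,"z":-0.03,"yaw":0},{"grip":0.06,"x":0,"y":0,"z":-0.07,"yaw":0},{"grip":0.06,"x":0,"y":0,"z":-0.11,"yaw":0},{"grip":0.06,"x":-0.03,"y":0,"z":-0.13,"yaw":0},{"grip":0.06,"x":-0.06,"y":0,"z":-0.14,"yaw":0}]' >/dev/null; ./st.sh
python3 - <<'E'
from m import *
np.set_printoptions(suppress=True,linewidth=150)
a=snap('top','t18.png'); b=snap('scene','s18.png'); print(plugs(a))
h=hsv(a.copy()); H,S,V=[h[...,i].astype(int) for i in range(3)]
print('mat',rects('top',(H>55)&(H<95)&(S>60)&(V>50),1,300))
d=(a.max(2)<75); d[:190]=0; d[290:]=0; d[:,:300]=0
m=cv2.morphologyEx(d.astype(np.uint8),cv2.MORPH_OPEN,np.ones((15,15)))
print('shell',rects('top',m,62,800))
cs,_=cv2.findContours(m,cv2.RETR_EXTERNAL,cv2.CHAIN_APPROX_NONE); c=max(cs,key=cv2.contourArea)
print('px box',cv2.boxPoints(cv2.minAreaRect(c)).round(1).tolist())
u=np.array([.407,.914]);v=np.array([.914,-.407]);c0=np.array([499,-237.])
for z,X,Y in((62,71,62),(1,39,30)): print('exp',z,proj('top',[[*(c0+i*X*u-j*Y*v),z] for i,j in((1,1),(1,-1),(-1,-1),(-1,1))]).round(1).tolist())
E
```

```text
31.8 pos [ 436.1 -380.    -5.3] F [-0.4  0.1  0.2] T [-0.04 -0.06  0.01] w 59.6 g 0.0
32.22 pos [ 413.7 -436.2  139.3] F [ 1.5 -1.1 -0.6] T [-0.06 -0.11  0.02] w 60.2 g 0.0
[[ 78.8 267.  261.  431.3 -23.6  25.8  22.2 -45. ]
 [ 75.7 229.6 251.2 454.6  67.9  26.1  18.9   0.8]
 [ 76.6 280.9 236.8 489.7 -57.7  26.3  21.5   0.3]
 [ 75.7 236.  224.6 518.3  52.9  26.5  21.6   0.5]
 [ 77.6 284.1 215.9 541.4 -65.3  26.6  21.7  89.6]
 [183.4  94.3 217.4 535.8 411.6  51.6  37.5  81.2]]
mat [[3055.2  350.7  235.1  497.4 -238.9  198.6  198.3   85.6]]
shell [[2783.3  366.3  236.4  488.5 -256.6  153.   123.5   70.2]]
px box [[335.0, 209.0], [396.0, 209.0], [396.0, 263.0], [335.0, 263.0]]
exp 62 [[321.0, 244.1], [341.3, 195.9], [395.9, 220.4], [376.8, 269.1]]
exp 1 [[333.4, 238.3], [342.6, 216.4], [370.9, 229.1], [362.0, 251.1]]
```

```bash
cat >> m.py <<'E'
def fine(im,r,up=8,z=14):
    out=[]
    for q in r:
        x,y=int(round(q[1])),int(round(q[2])); g=im[y-12:y+13,x-12:x+13].min(2).astype(np.float32)
        G=cv2.resize(g,None,fx=up,fy=up,interpolation=cv2.INTER_CUBIC); m=(G>(G.max()+np.median(g))/2).astype(np.uint8)
        cs,_=cv2.findContours(m,cv2.RETR_EXTERNAL,cv2.CHAIN_APPROX_NONE); c=max(cs,key=cv2.contourArea).reshape(-1,2)
        w=onz('top',(c+.5)/up-.5+[x-12,y-12],z)[:,:2].astype(np.float32)
        (cx,cy),(W,H),a=cv2.minAreaRect(w)
        if W<H: W,H,a=H,W,a+90
        out.append((cx,cy,W,H,(a+90)%180-90))
    return np.array(out).round(1)
E
python3 - <<'E'
from m import *
np.set_printoptions(suppress=True,linewidth=150)
a=cv2.imread('pics/t18.png')[:,:,::-1]; r=plugs(a); f=fine(a,r[:5]); print(f)
x,y,_,_,g=f[4]; go(x,y,60,g)
E
```

```text
[[431.5 -24.1  26.1  19.9 -53.1]
 [454.4  67.8  25.2  19.8  -8.8]
 [490.  -57.8  25.7  19.9  15.8]
 [519.   53.   26.   19.9  -7.8]
 [541.4 -65.3  25.9  19.6  80.6]]
at [ 411.8 -439.5  137.6] yaw 66.2 -> x 0.395 y -0.032 z 0.078 yaw -0.251 grip 60.0
```

```bash
python3 -m crank '[{"grip":0.05,"x":0.04,"y":-0.004,"z":0,"yaw":-0.05},{"grip":0.05,"x":0.08,"y":-0.007,"z":0,"yaw":-0.1},{"grip":0.05,"x":0.12,"y":-0.01,"z":0,"yaw":-0.15},{"grip":0.05,"x":0.16,"y":-0.013,"z":0,"yaw":-0.2},{"grip":0.05,"x":0.2,"y":-0.016,"z":0,"yaw":-0.25}]' 25 >/dev/null; python3 -c "
from m import *
go(541.4,-65.3,60,80.6)"
```

```text
at [ 477.  -242.9  133.9] yaw 80.8 -> x 0.186 y 0.035 z 0.074 yaw 0.004 grip 50.3
```

```bash
python3 -m crank '[{"grip":0.05,"x":0.04,"y":0.008,"z":0,"yaw":0},{"grip":0.05,"x":0.08,"y":0.016,"z":0,"yaw":0},{"grip":0.05,"x":0.12,"y":0.024,"z":0,"yaw":0},{"grip":0.05,"x":0.16,"y":0.032,"z":0.01,"yaw":0},{"grip":0.05,"x":0.186,"y":0.035,"z":0.04,"yaw":0}]' 25 >/dev/null
python3 -m crank '[{"grip":0.05,"x":0,"y":0,"z":0.03,"yaw":0},{"grip":0.05,"x":0,"y":0,"z":0.06,"yaw":0},{"grip":0.05,"x":0,"y":0,"z":0.08,"yaw":0},{"grip":0.05,"x":0,"y":0,"z":0.09,"yaw":0},{"grip":0.05,"x":0,"y":0,"z":0.09,"yaw":0}]' 25 >/dev/null; ./st.sh
python3 -c "
from m import *
go(541.4,-65.3,-14,80.6)"
```

```text
33.57 pos [539.5 -66.7   2.1] F [-0.1  0.8  0.1] T [ 0.01 -0.09  0.02] w 50.1 g 0.0
at [539.5 -66.7   2.1] yaw 80.7 -> x 0.002 y 0.002 z 0.016 yaw 0.002 grip 50.1
```

```bash
python3 -m crank '[{"grip":0.05,"x":0.002,"y":0.001,"z":0.006,"yaw":0},{"grip":0.05,"x":0.002,"y":0.001,"z":0.01,"yaw":0},{"grip":0.05,"x":0.002,"y":0.001,"z":0.013,"yaw":0},{"grip":0.05,"x":0.002,"y":0.001,"z":0.014,"yaw":0},{"grip":0.05,"x":0.002,"y":0.001,"z":0.014,"yaw":0}]' 25 >/dev/null; ./st.sh
python3 -m crank '[{"grip":0.05,"x":0,"y":0,"z":0.001,"yaw":0},{"grip":0.05,"x":0,"y":0,"z":0.002,"yaw":0},{"grip":0.05,"x":0,"y":0,"z":0.003,"yaw":0},{"grip":0.05,"x":0,"y":0,"z":0.004,"yaw":0},{"grip":0.05,"x":0,"y":0,"z":0.004,"yaw":0}]' 25 >/dev/null; ./st.sh
python3 -m crank '[{"grip":0.05,"x":0,"y":0,"z":0.001,"yaw":0},{"grip":0.05,"x":0,"y":0,"z":0.002,"yaw":0},{"grip":0.05,"x":0,"y":0,"z":0.003,"yaw":0},{"grip":0.05,"x":0,"y":0,"z":0.003,"yaw":0},{"grip":0.05,"x":0,"y":0,"z":0.003,"yaw":0}]' 25 >/dev/null; ./st.sh
```

```text
33.98 pos [543.4 -65.8  -9.1] F [ 0.8  0.7 -0.5] T [-0.02 -0.1  -0.03] w 50.3 g 0.0
34.4 pos [543.  -65.7 -13.6] F [-1.2  0.1 -0.1] T [-0.01 -0.11  0.  ] w 49.9 g 0.0
34.82 pos [543.1 -65.7 -16.6] F [ 0. -0.  0.] T [-0.05 -0.1  -0.06] w 50.1 g 0.0
```

```bash
python3 -m crank '[{"grip":0.05,"x":0,"y":0,"z":0.001,"yaw":0},{"grip":0.05,"x":0,"y":0,"z":0.002,"yaw":0},{"grip":0.05,"x":0,"y":0,"z":0.003,"yaw":0},{"grip":0.05,"x":0,"y":0,"z":0.003,"yaw":0},{"grip":0.05,"x":0,"y":0,"z":0.003,"yaw":0}]' 25 >/dev/null; ./st.sh
python3 -m crank '[{"grip":0.05,"x":0,"y":0,"z":0.001,"yaw":0},{"grip":0.05,"x":0,"y":0,"z":0.002,"yaw":0},{"grip":0.02,"x":0,"y":0,"z":0.002,"yaw":0},{"grip":0.01,"x":0,"y":0,"z":0.002,"yaw":0},{"grip":0.01,"x":0,"y":0,"z":0.002,"yaw":0}]' 25 >/dev/null; ./st.sh
python3 -m crank '[{"grip":0.01,"x":0,"y":0,"z":0,"yaw":0},{"grip":0.01,"x":0,"y":0,"z":0,"yaw":0},{"grip":0.01,"x":0,"y":0,"z":0,"yaw":0},{"grip":0.01,"x":0,"y":0,"z":0,"yaw":0},{"grip":0.01,"x":0,"y":0,"z":0,"yaw":0}]' 25 >/dev/null; ./st.sh
```

```text
35.23 pos [543.1 -65.7 -19.6] F [ 0.4  0.9 -0.6] T [-0.03 -0.08  0.01] w 49.8 g 0.0
35.65 pos [543.3 -65.7 -21.1] F [-1.8  1.3  4.9] T [0.03 0.17 0.01] w 33.1 g 2.5
36.07 pos [543.3 -65.7 -21.1] F [-1.6  0.5  5.1] T [0.04 0.16 0.03] w 15.5 g 25.8
```

```bash
python3 -m crank '[{"grip":0.01,"x":0,"y":0,"z":-0.03,"yaw":0},{"grip":0.01,"x":0.01,"y":0,"z":-0.065,"yaw":0},{"grip":0.01,"x":0.035,"y":-0.005,"z":-0.095,"yaw":0},{"grip":0.01,"x":0.072,"y":-0.011,"z":-0.105,"yaw":0},{"grip":0.01,"x":0.11,"y":-0.017,"z":-0.105,"yaw":0}]' 25 >/dev/null; ./st.sh
python3 -m crank '[{"grip":0.01,"x":0.04,"y":-0.006,"z":0,"yaw":0},{"grip":0.01,"x":0.08,"y":-0.013,"z":0,"yaw":0},{"grip":0.01,"x":0.12,"y":-0.019,"z":0,"yaw":0},{"grip":0.01,"x":0.16,"y":-0.026,"z":0,"yaw":0},{"grip":0.01,"x":0.195,"y":-0.031,"z":0,"yaw":0}]' 25 >/dev/null; ./st.sh
python3 -m crank '[{"grip":0.01,"x":0.035,"y":-0.006,"z":0.01,"yaw":0},{"grip":0.01,"x":0.06,"y":-0.01,"z":0.04,"yaw":0},{"grip":0.01,"x":0.066,"y":-0.011,"z":0.065,"yaw":0},{"grip":0.01,"x":0.066,"y":-0.011,"z":0.08,"yaw":0},{"grip":0.01,"x":0.066,"y":-0.011,"z":0.08,"yaw":0}]' 25 >/dev/null; ./st.sh
```

```text
36.48 pos [546.6  46.2  86.8] F [ 0.9 -0.5 -0.4] T [ 0.   -0.08  0.  ] w 15.7 g 25.0
36.9 pos [544.4 245.6  83.1] F [ 1.1 -0.3 -0. ] T [ 0.01 -0.06  0.02] w 15.6 g 25.0
37.32 pos [541.6 309.3  -1. ] F [-0.4 -0.3 -0.2] T [-0.07 -0.06 -0.01] w 15.5 g 25.0
```

```bash
python3 -m crank '[{"grip":0.045,"x":0,"y":0,"z":0,"yaw":0},{"grip":0.045,"x":0,"y":0,"z":0,"yaw":0},{"grip":0.045,"x":0,"y":0,"z":0,"yaw":0},{"grip":0.045,"x":0,"y":0,"z":-0.02,"yaw":0},{"grip":0.045,"x":0,"y":0,"z":-0.055,"yaw":0}]' 25 >/dev/null; ./st.sh
python3 -m crank '[{"grip":0.045,"x":-0.02,"y":0.002,"z":-0.03,"yaw":0},{"grip":0.045,"x":-0.055,"y":0.004,"z":-0.03,"yaw":0},{"grip":0.045,"x":-0.095,"y":0.007,"z":-0.03,"yaw":0},{"grip":0.045,"x":-0.135,"y":0.01,"z":-0.03,"yaw":0},{"grip":0.045,"x":-0.175,"y":0.013,"z":-0.02,"yaw":0}]' 25 >/dev/null; ./st.sh
python3 - <<'E'
from m import *
np.set_printoptions(suppress=True,linewidth=150)
a=snap('top','t19.png'); r=plugs(a); print(r); f=fine(a,r[(r[:,4]<100)&(r[:,4]>-120)&(r[:,3]>400)]);print(f)
go(519,53,-19,82.2)
E
```

```text
37.73 pos [542.8 308.2  56.8] F [ 0.6 -0.  -0.9] T [-0.03 -0.15 -0.01] w 44.3 g 0.0
38.15 pos [531.3 133.8  82. ] F [ 1.4 -0.8 -0.5] T [-0.03 -0.09  0.  ] w 45.0 g 0.0
[[137.4 106.  303.3 321.2 371.4  96.6  14.8  16.3]
 [138.  112.8 297.5 336.  354.6  78.3  16.   14.2]
 [ 41.7 121.4 276.4 387.7 333.8  23.8  14.7   2.7]
 [147.2 199.3 282.5 377.3 140.6  89.3  14.3  15.6]
 [210.5 208.4 284.6 373.1 118.5 108.8  15.9  14. ]
 [216.1 185.6 267.  415.7 176.   42.9  41.3   1. ]
 [ 76.8 267.1 261.1 431.2 -24.1  26.8  21.2 -56.1]
 [ 75.7 229.6 251.2 454.6  67.9  26.1  18.9   0.8]
 [ 76.6 280.9 236.8 489.7 -57.7  26.3  21.5   0.3]
 [ 75.7 236.  224.6 518.3  52.9  26.5  21.6   0.5]
 [183.4  94.3 217.4 535.8 411.6  51.6  37.5  81.2]]
[[431.5 -24.1  25.9  19.8 -53.1]
 [454.4  67.8  25.2  19.7  -8.7]
 [490.  -57.8  25.7  19.9  15.5]
 [519.   53.   25.9  19.8  -8.3]]
at [527.5 126.4  78.9] yaw 80.6 -> x -0.074 y 0.004 z 0.098 yaw -0.029 grip 45.0
```

```bash
python3 -m crank '[{"grip":0.045,"x":-0.035,"y":0.002,"z":0,"yaw":-0.029},{"grip":0.045,"x":-0.065,"y":0.004,"z":0.015,"yaw":-0.029},{"grip":0.045,"x":-0.074,"y":0.004,"z":0.04,"yaw":-0.029},{"grip":0.045,"x":-0.074,"y":0.004,"z":0.07,"yaw":-0.029},{"grip":0.045,"x":-0.074,"y":0.004,"z":0.086,"yaw":-0.029}]' 25 >/dev/null;  python3 -c "
from m import *
go(519,53,-19,82.2)"
python3 -m crank '[{"grip":0.045,"x":0,"y":0,"z":0.006,"yaw":0},{"grip":0.045,"x":0,"y":0,"z":0.009,"yaw":0},{"grip":0.01,"x":0,"y":0,"z":0.01,"yaw":0},{"grip":0.01,"x":0,"y":0,"z":0.01,"yaw":0},{"grip":0.01,"x":0,"y":0,"z":0.01,"yaw":0}]' 25 >/dev/null; ./st.sh
python3 -m crank '[{"grip":0.01,"x":0,"y":0,"z":0,"yaw":0},{"grip":0.01,"x":0,"y":0,"z":0,"yaw":0},{"grip":0.01,"x":0,"y":0,"z":0,"yaw":0},{"grip":0.01,"x":0,"y":0,"z":-0.03,"yaw":0},{"grip":0.01,"x":0,"y":0,"z":-0.065,"yaw":0}]' 25 >/dev/null; ./st.sh
```

```text
at [520.7  60.1  -8.3] yaw 82.2 -> x -0.007 y -0.001 z 0.011 yaw 0.000 grip 45.1
39.03 pos [522.5  61.8 -16.2] F [-0.1  0.3 -0.1] T [ 0.03 -0.1   0.02] w 28.2 g 0.0
39.45 pos [519.   61.3  46.2] F [-0.1  0.3 -0.1] T [-0.07 -0.18 -0.  ] w 22.0 g 25.0
```

```bash
python3 -m crank '[{"grip":0.01,"x":0.015,"y":-0.002,"z":-0.025,"yaw":0},{"grip":0.01,"x":0.05,"y":-0.006,"z":-0.04,"yaw":0},{"grip":0.01,"x":0.09,"y":-0.012,"z":-0.04,"yaw":0},{"grip":0.01,"x":0.13,"y":-0.017,"z":-0.04,"yaw":0},{"grip":0.01,"x":0.17,"y":-0.022,"z":-0.04,"yaw":0}]' 25 >/dev/null; ./st.sh
python3 -m crank '[{"grip":0.01,"x":0.035,"y":-0.005,"z":0,"yaw":0},{"grip":0.01,"x":0.055,"y":-0.007,"z":0.02,"yaw":0},{"grip":0.01,"x":0.058,"y":-0.008,"z":0.05,"yaw":0},{"grip":0.01,"x":0.058,"y":-0.008,"z":0.075,"yaw":0},{"grip":0.01,"x":0.058,"y":-0.008,"z":0.08,"yaw":0}]' 25 >/dev/null; ./st.sh
python3 -m crank '[{"grip":0.045,"x":0,"y":0,"z":0,"yaw":0},{"grip":0.045,"x":0,"y":0,"z":0,"yaw":0},{"grip":0.045,"x":0,"y":0,"z":0,"yaw":0},{"grip":0.045,"x":0,"y":0,"z":-0.03,"yaw":0},{"grip":0.045,"x":0,"y":0,"z":-0.065,"yaw":0}]' 25 >/dev/null; ./st.sh
python3 -c "
from m import *
go(454.4,67.8,60,81.3)"
```

```text
39.87 pos [522.  234.5  88.2] F [ 1.2 -0.2 -0.6] T [-0.01 -0.13 -0.04] w 21.6 g 25.0
40.28 pos [518.5 290.5   3.3] F [-2.5 -0.1 -1. ] T [-0.05 -0.06  0.  ] w 21.6 g 25.0
40.7 pos [520.9 290.4  72.6] F [1. 1. 0.] T [ 0.01 -0.06  0.  ] w 45.1 g 0.0
at [520.9 290.4  72.6] yaw 82.3 -> x -0.230 y -0.036 z 0.013 yaw 0.018 grip 45.1
```

Next, plug B at (454, 68).

```bash
python3 -m crank '[{"grip":0.045,"x":-0.035,"y":-0.005,"z":-0.01,"yaw":0.018},{"grip":0.045,"x":-0.075,"y":-0.012,"z":-0.01,"yaw":0.018},{"grip":0.045,"x":-0.115,"y":-0.018,"z":-0.01,"yaw":0.018},{"grip":0.045,"x":-0.155,"y":-0.024,"z":0,"yaw":0.018},{"grip":0.045,"x":-0.195,"y":-0.03,"z":0.01,"yaw":0.018}]' 25 >/dev/null
python3 -m crank '[{"grip":0.045,"x":-0.025,"y":-0.004,"z":0.01,"yaw":0},{"grip":0.045,"x":-0.033,"y":-0.006,"z":0.03,"yaw":0},{"grip":0.045,"x":-0.034,"y":-0.006,"z":0.05,"yaw":0},{"grip":0.045,"x":-0.034,"y":-0.006,"z":0.06,"yaw":0},{"grip":0.045,"x":-0.034,"y":-0.006,"z":0.06,"yaw":0}]' 25 >/dev/null
python3 - <<'E'
from m import *
np.set_printoptions(suppress=True,linewidth=150)
a=snap('top','t20.png'); r=plugs(a); f=fine(a,r[(r[:,4]<100)&(r[:,4]>-120)&(r[:,3]>400)]);print(f); print(r[r[:,4]>200])
go(454.4,67.8,-19,81.3)
E
```

```text
[[431.5 -24.1  26.   19.8 -53.1]
 [490.  -57.8  25.7  19.9  15.8]]
[[ 65.6 162.1 331.1 259.7 228.6  54.5  10.9   7.2]
 [ 55.  169.3 326.7 271.1 210.1  42.3   9.2   1.4]
 [ 67.8 144.  223.7 519.4 282.7  24.4  22.3   0.7]
 [ 65.  134.2 213.7 544.2 309.7  27.9  19.6 -89.4]
 [183.4  94.3 217.4 535.8 411.6  51.6  37.5  81.2]]
at [455.7  69.1   3.2] yaw 81.3 -> x -0.001 y -0.001 z 0.022 yaw -0.000 grip 44.8
```

```bash
python3 -m crank '[{"grip":0.045,"x":0,"y":0,"z":0.012,"yaw":0},{"grip":0.045,"x":0,"y":0,"z":0.021,"yaw":0},{"grip":0.01,"x":0,"y":0,"z":0.022,"yaw":0},{"grip":0.01,"x":0,"y":0,"z":0.022,"yaw":0},{"grip":0.01,"x":0,"y":0,"z":0.022,"yaw":0}]' 25 >/dev/null; ./st.sh
python3 -m crank '[{"grip":0.01,"x":0,"y":0,"z":0,"yaw":0},{"grip":0.01,"x":0,"y":0,"z":0,"yaw":0},{"grip":0.01,"x":0,"y":0,"z":0,"yaw":0},{"grip":0.01,"x":0,"y":0,"z":-0.03,"yaw":0},{"grip":0.01,"x":0,"y":0,"z":-0.07,"yaw":0}]' 25 >/dev/null; ./st.sh
python3 -m crank '[{"grip":0.01,"x":0.015,"y":0.001,"z":-0.03,"yaw":0},{"grip":0.01,"x":0.05,"y":0.002,"z":-0.04,"yaw":0},{"grip":0.01,"x":0.09,"y":0.003,"z":-0.04,"yaw":0},{"grip":0.01,"x":0.13,"y":0.005,"z":-0.04,"yaw":0},{"grip":0.01,"x":0.17,"y":0.006,"z":-0.04,"yaw":0}]' 25 >/dev/null; ./st.sh
python3 -m crank '[{"grip":0.01,"x":0.04,"y":0.002,"z":0,"yaw":0},{"grip":0.01,"x":0.075,"y":0.003,"z":0,"yaw":0},{"grip":0.01,"x":0.095,"y":0.004,"z":0.03,"yaw":0},{"grip":0.01,"x":0.097,"y":0.004,"z":0.06,"yaw":0},{"grip":0.01,"x":0.097,"y":0.004,"z":0.075,"yaw":0}]' 25 >/dev/null; ./st.sh
python3 -m crank '[{"grip":0.045,"x":0,"y":0,"z":0,"yaw":0},{"grip":0.045,"x":0,"y":0,"z":0,"yaw":0},{"grip":0.045,"x":0,"y":0,"z":0,"yaw":0},{"grip":0.045,"x":0,"y":0,"z":-0.03,"yaw":0},{"grip":0.045,"x":0,"y":0,"z":-0.065,"yaw":0}]' 25 >/dev/null; ./st.sh
python3 -c "
from m import *
go(490,-57.8,60,105.6); go(490,-57.8,60,15.6)"
```

```text
42.0 pos [455.8  69.6 -18.9] F [-0.2  0.1  0.1] T [-0.06 -0.17 -0.02] w 28.1 g 0.0
42.42 pos [452.3  69.1  48.9] F [1.5 0.3 0.4] T [ 0.01 -0.15 -0.03] w 22.0 g 25.0
42.83 pos [487.  238.3  91.2] F [ 0.5 -0.5  0.6] T [-0.   -0.19 -0.01] w 22.0 g 25.0
43.25 pos [503.6 332.6  12.2] F [-0.4 -0.4 -0.4] T [-0.11 -0.08 -0.01] w 21.6 g 25.0
43.67 pos [504.4 330.8  80.7] F [1.4 0.9 0.6] T [-0.04 -0.14  0.  ] w 45.2 g 0.0
at [504.4 330.8  80.7] yaw 81.3 -> x -0.386 y 0.045 z 0.021 yaw -0.424 grip 45.2
at [504.4 330.8  80.7] yaw 81.3 -> x -0.386 y 0.045 z 0.021 yaw 1.147 grip 45.2
```

Plug C at (490, -58) with yaw 105.6.

```bash
python3 -m crank '[{"grip":0.045,"x":-0.035,"y":0.004,"z":-0.01,"yaw":0},{"grip":0.045,"x":-0.075,"y":0.009,"z":-0.01,"yaw":0},{"grip":0.045,"x":-0.115,"y":0.013,"z":-0.01,"yaw":0},{"grip":0.045,"x":-0.155,"y":0.018,"z":-0.005,"yaw":0},{"grip":0.045,"x":-0.195,"y":0.023,"z":0,"yaw":0}]' 25 >/dev/null
python3 -m crank '[{"grip":0.045,"x":-0.04,"y":0.005,"z":0,"yaw":-0.1},{"grip":0.045,"x":-0.08,"y":0.009,"z":0,"yaw":-0.2},{"grip":0.045,"x":-0.12,"y":0.014,"z":0,"yaw":-0.3},{"grip":0.045,"x":-0.16,"y":0.018,"z":0.02,"yaw":-0.4},{"grip":0.045,"x":-0.186,"y":0.022,"z":0.045,"yaw":-0.424}]' 25 >/dev/null
python3 - <<'E'
from m import *
np.set_printoptions(suppress=True,linewidth=150)
a=snap('top','t21.png'); r=plugs(a); f=fine(a,r[(r[:,4]<120)&(r[:,4]>-120)&(r[:,3]>400)]);print(f); print(r[r[:,4]>200])
go(490,-57.8,-19,105.6)
E
```

```text
[[429.1 -28.8  19.9  13.8 -19.4]]
[[ 67.9 126.4 230.9 501.3 327.7  24.4  22.5   1. ]
 [ 66.9 144.1 223.6 519.5 282.7  24.4  22.3   0.7]
 [ 65.  134.2 213.7 544.2 309.7  27.9  19.6 -89.4]
 [183.4  94.3 217.4 535.8 411.6  51.6  37.5  81.2]]
at [491.2 -58.1  33.6] yaw 105.6 -> x 0.001 y -0.001 z 0.053 yaw -0.000 grip 45.0
```

```bash
python3 -m crank '[{"grip":0.045,"x":0.001,"y":-0.001,"z":0.025,"yaw":0},{"grip":0.045,"x":0.001,"y":-0.001,"z":0.045,"yaw":0},{"grip":0.045,"x":0.001,"y":-0.001,"z":0.053,"yaw":0},{"grip":0.01,"x":0.001,"y":-0.001,"z":0.053,"yaw":0},{"grip":0.01,"x":0.001,"y":-0.001,"z":0.053,"yaw":0}]' 25 >/dev/null; ./st.sh
python3 -m crank '[{"grip":0.01,"x":0,"y":0,"z":0,"yaw":0},{"grip":0.01,"x":0,"y":0,"z":0,"yaw":0},{"grip":0.01,"x":0,"y":0,"z":0,"yaw":0},{"grip":0.01,"x":0,"y":0,"z":-0.02,"yaw":0},{"grip":0.01,"x":0,"y":0,"z":-0.06,"yaw":0}]' 25 >/dev/null; ./st.sh
python3 -m crank '[{"grip":0.01,"x":0.015,"y":0.008,"z":-0.03,"yaw":0},{"grip":0.01,"x":0.045,"y":0.026,"z":-0.045,"yaw":0},{"grip":0.01,"x":0.08,"y":0.046,"z":-0.045,"yaw":0},{"grip":0.01,"x":0.115,"y":0.066,"z":-0.045,"yaw":0},{"grip":0.01,"x":0.15,"y":0.087,"z":-0.045,"yaw":0}]' 25 >/dev/null; ./st.sh
python3 -m crank '[{"grip":0.01,"x":0.035,"y":0.02,"z":0,"yaw":0},{"grip":0.01,"x":0.07,"y":0.04,"z":0,"yaw":0},{"grip":0.01,"x":0.105,"y":0.06,"z":0,"yaw":0},{"grip":0.01,"x":0.135,"y":0.078,"z":0,"yaw":0},{"grip":0.01,"x":0.161,"y":0.093,"z":0.015,"yaw":0}]' 25 >/dev/null; ./st.sh
python3 -m crank '[{"grip":0.01,"x":0,"y":0,"z":0.03,"yaw":0},{"grip":0.01,"x":0,"y":0,"z":0.055,"yaw":0},{"grip":0.01,"x":0,"y":0,"z":0.06,"yaw":0},{"grip":0.045,"x":0,"y":0,"z":0.06,"yaw":0},{"grip":0.045,"x":0,"y":0,"z":0.06,"yaw":0}]' 25 >/dev/null; ./st.sh
```

```text
44.97 pos [492.2 -51.  -16.4] F [ 0.2 -0.3  0.2] T [-0.02 -0.14  0.04] w 34.2 g 0.0
45.38 pos [487.9 -50.3  40.3] F [ 0.9 -0.5 -1. ] T [-0.03 -0.14 -0.02] w 21.3 g 25.0
45.8 pos [535.  118.8  88.9] F [ 0.4 -0.6  0.3] T [-0.01 -0.2  -0.04] w 21.6 g 25.0
46.22 pos [583.1 301.2  75.8] F [ 0.3 -0.1  0.7] T [ 0.   -0.13  0.  ] w 21.3 g 25.0
46.63 pos [581.4 297.3  13.6] F [ 1.2 -0.4  1.6] T [ 0.01 -0.09  0.02] w 32.1 g 0.0
```

```bash
python3 -m crank '[{"grip":0.045,"x":0,"y":0,"z":0,"yaw":0},{"grip":0.045,"x":0,"y":0,"z":-0.02,"yaw":0},{"grip":0.045,"x":0,"y":0,"z":-0.05,"yaw":0},{"grip":0.045,"x":0,"y":0,"z":-0.075,"yaw":0},{"grip":0.045,"x":0,"y":0,"z":-0.075,"yaw":0}]' 25 >/dev/null
python3 - <<'E'
from m import *
np.set_printoptions(suppress=True,linewidth=150)
a=snap('top','t22.png'); r=plugs(a); f=fine(a,r[(r[:,4]<120)&(r[:,4]>-120)&(r[:,3]>400)]);print(f); print(r[:,1:5])
x,y=f[0][:2] if len(f) else (431.5,-24.1); go(x,y,60,f[0][4])
E
```

```text
[[431.5 -24.1  26.1  19.9 -53. ]]
[[267.  261.  431.3 -23.6]
 [126.9 230.6 500.1 326.7]
 [ 13.7 235.1 480.4 633.9]
 [ 34.2 228.6 501.3 577.8]
 [144.1 223.9 519.4 282.6]
 [142.3 199.2 581.4 290.6]]
at [583.7 298.2  93.1] yaw 105.6 -> x -0.269 y -0.233 z 0.033 yaw -0.373 grip 45.4
```

```bash
python3 -m crank '[{"grip":0.045,"x":-0.028,"y":-0.024,"z":0,"yaw":0},{"grip":0.045,"x":-0.056,"y":-0.049,"z":0,"yaw":0},{"grip":0.045,"x":-0.084,"y":-0.073,"z":0,"yaw":-0.1},{"grip":0.045,"x":-0.112,"y":-0.097,"z":0,"yaw":-0.2},{"grip":0.045,"x":-0.14,"y":-0.121,"z":0,"yaw":-0.3}]' 25 >/dev/null;python3 -c "
from m import *
go(431.5,-24.1,10,126.9)"
```

```text
at [500.7 128.2  87.7] yaw 123.1 -> x -0.090 y -0.141 z 0.078 yaw -0.066 grip 45.0
```

```bash
python3 -m crank '[{"grip":0.045,"x":-0.02,"y":-0.032,"z":0,"yaw":-0.03},{"grip":0.045,"x":-0.042,"y":-0.066,"z":0,"yaw":-0.066},{"grip":0.045,"x":-0.064,"y":-0.1,"z":0.01,"yaw":-0.066},{"grip":0.045,"x":-0.083,"y":-0.13,"z":0.03,"yaw":-0.066},{"grip":0.045,"x":-0.09,"y":-0.141,"z":0.06,"yaw":-0.066}]' 25 >/dev/null
python3 -m crank '[{"grip":0.045,"x":0,"y":0,"z":0.015,"yaw":0},{"grip":0.045,"x":0,"y":0,"z":0.02,"yaw":0},{"grip":0.045,"x":0,"y":0,"z":0.02,"yaw":0},{"grip":0.045,"x":0,"y":0,"z":0.02,"yaw":0},{"grip":0.045,"x":0,"y":0,"z":0.02,"yaw":0}]' 25 >/dev/null
python3 -c "
from m import *
go(431.5,-24.1,-19,126.9)"
```

```text
at [433.6 -22.    8.5] yaw 126.7 -> x -0.000 y -0.003 z 0.028 yaw -0.004 grip 44.6
```

```bash
python3 -m crank '[{"grip":0.045,"x":0,"y":-0.003,"z":0.015,"yaw":0},{"grip":0.045,"x":0,"y":-0.003,"z":0.026,"yaw":0},{"grip":0.01,"x":0,"y":-0.003,"z":0.028,"yaw":0},{"grip":0.01,"x":0,"y":-0.003,"z":0.028,"yaw":0},{"grip":0.01,"x":0,"y":-0.003,"z":0.028,"yaw":0}]' 25 >/dev/null; ./st.sh
python3 -m crank '[{"grip":0.01,"x":0,"y":0,"z":0,"yaw":0},{"grip":0.01,"x":0,"y":0,"z":0,"yaw":0},{"grip":0.01,"x":0,"y":0,"z":0,"yaw":0},{"grip":0.01,"x":0,"y":0,"z":-0.02,"yaw":0},{"grip":0.01,"x":0,"y":0,"z":-0.06,"yaw":0}]' 25 >/dev/null; ./st.sh
python3 -m crank '[{"grip":0.01,"x":0.01,"y":0.014,"z":-0.03,"yaw":0},{"grip":0.01,"x":0.03,"y":0.044,"z":-0.045,"yaw":0},{"grip":0.01,"x":0.05,"y":0.076,"z":-0.045,"yaw":0},{"grip":0.01,"x":0.072,"y":0.109,"z":-0.045,"yaw":0},{"grip":0.01,"x":0.094,"y":0.141,"z":-0.045,"yaw":0}]' 25 >/dev/null; ./st.sh
python3 -m crank '[{"grip":0.01,"x":0.022,"y":0.032,"z":0,"yaw":0},{"grip":0.01,"x":0.044,"y":0.065,"z":0,"yaw":0},{"grip":0.01,"x":0.066,"y":0.098,"z":0,"yaw":0},{"grip":0.01,"x":0.088,"y":0.13,"z":0,"yaw":0},{"grip":0.01,"x":0.108,"y":0.16,"z":0,"yaw":0}]' 25 >/dev/null;python3 -c "
from m import *
go(560,350,15,126.9)"
```

```text
48.77 pos [430.8 -23.9 -19.7] F [-0.2  0.4 -0.3] T [ 0.03 -0.14  0.01] w 27.8 g 0.0
49.18 pos [426.4 -23.9  37.3] F [ 1.5 -0.5 -0.6] T [ 0.02 -0.13 -0.05] w 15.6 g 25.0
49.6 pos [487.7 137.1  85.5] F [ 0.2 -0.4  0.3] T [-0.03 -0.16 -0.01] w 15.7 g 25.0
at [551.2 319.8  84.5] yaw 126.7 -> x 0.019 y 0.025 z 0.070 yaw -0.004 grip 15.9
```

```bash
python3 -m crank '[{"grip":0.01,"x":0.019,"y":0.025,"z":0.03,"yaw":0},{"grip":0.01,"x":0.019,"y":0.025,"z":0.06,"yaw":0},{"grip":0.01,"x":0.019,"y":0.025,"z":0.07,"yaw":0},{"grip":0.05,"x":0.019,"y":0.025,"z":0.07,"yaw":0},{"grip":0.05,"x":0.019,"y":0.025,"z":0.07,"yaw":0}]' 25 >/dev/null; ./st.sh
python3 -m crank '[{"grip":0.05,"x":0,"y":0,"z":0,"yaw":0},{"grip":0.07,"x":0,"y":0,"z":-0.03,"yaw":0},{"grip":0.07,"x":0,"y":0,"z":-0.07,"yaw":0.1},{"grip":0.07,"x":0,"y":0,"z":-0.11,"yaw":0.2},{"grip":0.07,"x":0,"y":0,"z":-0.145,"yaw":0.3}]' 25 >/dev/null; python3 -c "
from m import *
go(669,-15,160,86)"
```

```text
50.43 pos [559.4 346.8  14.6] F [ 0.2 -0.3  0.1] T [-0.   -0.14  0.  ] w 26.6 g 0.0
at [560.7 347.2 164.8] yaw 109.1 -> x -0.378 y -0.016 z 0.005 yaw 0.403 grip 59.4
```

```bash
python3 -m crank '[{"grip":0.075,"x":-0.03,"y":0,"z":0,"yaw":0.08},{"grip":0.075,"x":-0.065,"y":0,"z":0,"yaw":0.16},{"grip":0.075,"x":-0.1,"y":0,"z":0,"yaw":0.24},{"grip":0.075,"x":-0.135,"y":-0.04,"z":0,"yaw":0.32},{"grip":0.075,"x":-0.16,"y":-0.08,"z":0,"yaw":0.4}]' 25 >/dev/null; ./st.sh
python3 - <<'E'
from m import *
np.set_printoptions(suppress=True,linewidth=150)
a=snap('top','t23.png'); b=snap('scene','s23.png'); print(plugs(a))
i=a.astype(int)
# white stand plate edge: bright low-sat in window
w=np.zeros((384,512),bool); w[140:175,240:290]=(i.min(2)>150)[140:175,240:290]; print('edge',rects('top',w,58,8))
# lever bars: dark
d=np.zeros((384,512),bool); d[138:175,250:280]=(i.max(2)<75)[138:175,250:280]; print('bars',rects('top',d,106,4))
go(669,-15,160,86)
E
```

```text
51.27 pos [549.1 181.1 161.4] F [-0.7 -0.5  0.1] T [-0.06 -0.08  0.  ] w 75.3 g 0.0
[[ 13.8 100.1 377.9 139.  381.1  20.2  10.2 -46. ]
 [  8.1  95.7 371.5 154.6 392.5  15.2  12.   29.3]
 [289.2  70.7 279.1 373.1 466.6  53.6  48.1 -73. ]
 [ 58.8 125.9 231.1 500.5 328.9  26.5  18.6  -6.7]
 [123.5  96.3 217.  535.5 406.2  42.   33.8   4.3]
 [ 16.9 118.2 209.7 553.8 351.9  15.5  11.3 -15.6]]
edge [[ 94.6 263.6 160.2 671.3 -13.3  62.4  15.2  81.6]]
bars []
at [543.3 178.2 161.1] yaw 86.2 -> x -0.184 y 0.138 z 0.001 yaw 0.003 grip 74.9
```

Run:
```python
from m import *
np.set_printoptions(suppress=True,linewidth=150)
for f in('t0','t23'):
    a=cv2.imread('pics/%s.png'%f)[:,:,::-1].astype(float); g=a.min(2)
    P=[]
    for x in range(253,275):
        c=g[152:170,x]-110; c[c<0]=0
        if c.sum()>60: P.append((x,152+(c*np.arange(18)).sum()/c.sum()))
    P=np.array(P); w=onz('top',P,57)[:,:2]; k=np.polyfit(w[:,1],w[:,0],1); print(f,'edge yaw',-np.degrees(np.arctan(k[0])),w[0].round(1),w[-1].round(1),'mid',w.mean(0).round(1), len(P))
    # dark far lever bar
    d=130-a.max(2); d[d<0]=0
    Q=[]
    for x in range(260,274):
        c=d[142:151,x]
        if c.sum()>60: Q.append((x,142+(c*np.arange(9)).sum()/c.sum(),c.sum()))
    Q=np.array(Q); print(Q.round(1).tolist())
    w=onz('top',Q[:,:2],103)[:,:2]; print('far bar',w[0].round(1),w[-1].round(1))
    print(a[140:172,264].max(1).astype(int).tolist())
```

```text
t0 edge yaw -6.211432866688844 [670.8  12.1] [666.5 -38.4] mid [669.9 -13.2] 22
[[260.0, 148.1, 133.0], [261.0, 147.3, 219.0], [262.0, 147.1, 254.0], [263.0, 147.2, 258.0], [264.0, 147.2, 258.0], [265.0, 147.3, 249.0], [266.0, 147.4, 243.0], [267.0, 147.5, 241.0], [268.0, 147.4, 231.0], [269.0, 147.2, 198.0], [270.0, 146.9, 136.0]]
far bar [687.8  -3.9] [690.7 -26.9]
[137, 139, 140, 137, 120, 95, 81, 78, 83, 93, 102, 105, 106, 106, 106, 106, 110, 133, 180, 214, 213, 172, 109, 80, 79, 82, 94, 113, 127, 130, 132, 131]
t23 edge yaw -6.226412154694227 [670.8  12.1] [666.6 -38.4] mid [669.9 -13.2] 22
[[260.0, 148.1, 140.0], [261.0, 147.3, 227.0], [262.0, 147.1, 262.0], [263.0, 147.2, 265.0], [264.0, 147.2, 261.0], [265.0, 147.3, 258.0], [266.0, 147.4, 254.0], [267.0, 147.5, 249.0], [268.0, 147.4, 238.0], [269.0, 147.2, 206.0], [270.0, 146.9, 142.0]]
far bar [687.9  -3.9] [690.7 -26.9]
[136, 137, 139, 136, 119, 95, 80, 78, 83, 93, 101, 104, 104, 105, 105, 105, 109, 132, 179, 212, 212, 171, 108, 80, 79, 81, 92, 112, 125, 129, 130, 130]
```

```bash
python3 -m crank '[{"grip":0.075,"x":-0.03,"y":0.022,"z":0,"yaw":0.02},{"grip":0.075,"x":-0.062,"y":0.046,"z":0,"yaw":0.02},{"grip":0.075,"x":-0.094,"y":0.07,"z":0,"yaw":0.02},{"grip":0.075,"x":-0.126,"y":0.094,"z":0,"yaw":0.02},{"grip":0.075,"x":-0.158,"y":0.118,"z":0,"yaw":0.02}]' 25 >/dev/null; 
python3 -m crank '[{"grip":0.075,"x":-0.018,"y":0.014,"z":0,"yaw":0},{"grip":0.075,"x":-0.026,"y":0.02,"z":0,"yaw":0},{"grip":0.075,"x":-0.026,"y":0.02,"z":0,"yaw":0},{"grip":0.075,"x":-0.026,"y":0.02,"z":0,"yaw":0},{"grip":0.075,"x":-0.026,"y":0.02,"z":0,"yaw":0}]' 25 >/dev/null;
python3 -c "
from m import *
go(669.5,-15.5,63,85)"
```

```text
at [672.8  -7.2 160.3] yaw 85.4 -> x -0.009 y -0.003 z 0.097 yaw 0.008 grip 75.2
```

```bash
python3 -m crank '[{"grip":0.075,"x":-0.007,"y":-0.003,"z":0.02,"yaw":0.006},{"grip":0.075,"x":-0.007,"y":-0.003,"z":0.045,"yaw":0.006},{"grip":0.075,"x":-0.007,"y":-0.003,"z":0.07,"yaw":0.006},{"grip":0.075,"x":-0.007,"y":-0.003,"z":0.075,"yaw":0.006},{"grip":0.075,"x":-0.007,"y":-0.003,"z":0.075,"yaw":0.006}]' 25 >/dev/null; 
python3 -m crank '[{"grip":0.075,"x":0,"y":0,"z":0.01,"yaw":0},{"grip":0.075,"x":0,"y":0,"z":0.022,"yaw":0},{"grip":0.075,"x":0,"y":0,"z":0.022,"yaw":0},{"grip":0.075,"x":0,"y":0,"z":0.022,"yaw":0},{"grip":0.075,"x":0,"y":0,"z":0.022,"yaw":0}]' 25 >/dev/null;./st.sh
python3 -c "
from m import *
go(669.5,-15.5,63,85)"
```

```text
53.03 pos [670.4 -15.4  63. ] F [-0.2  0.1 -0.4] T [ 0.03 -0.06 -0.01] w 75.1 g 0.0
at [670.4 -15.4  63. ] yaw 85.0 -> x -0.000 y -0.001 z 0.000 yaw 0.000 grip 75.1
```

```bash
python3 -m crank '[{"grip":0.05,"x":0,"y":-0.001,"z":0,"yaw":0},{"grip":0.05,"x":0,"y":-0.001,"z":0,"yaw":0},{"grip":0.05,"x":0,"y":-0.001,"z":0,"yaw":0},{"grip":0.05,"x":0,"y":-0.001,"z":0,"yaw":0},{"grip":0.05,"x":0,"y":-0.001,"z":0,"yaw":0}]' 35 >/dev/null;./st.sh
python3 -m crank '[{"grip":0.034,"x":0,"y":0,"z":0,"yaw":0},{"grip":0.034,"x":0,"y":0,"z":0,"yaw":0},{"grip":0.034,"x":0,"y":0,"z":0,"yaw":0},{"grip":0.034,"x":0,"y":0,"z":0,"yaw":0},{"grip":0.034,"x":0,"y":0,"z":0,"yaw":0}]' 35 >/dev/null;./st.sh
```

```text
53.45 pos [670.3 -15.5  63.5] F [1.6 0.3 2.2] T [-0.07 -0.44  0.01] w 50.3 g 7.4
53.87 pos [671.2 -15.6  67.2] F [-0.9 -0.9 16.8] T [-0.12  0.28 -0.  ] w 34.0 g 14.8
```

```bash
python3 -m crank '[{"grip":0.034,"x":0,"y":0,"z":-0.004,"yaw":0},{"grip":0.034,"x":0,"y":0,"z":-0.01,"yaw":0},{"grip":0.034,"x":0,"y":0,"z":-0.02,"yaw":0},{"grip":0.034,"x":0,"y":0,"z":-0.035,"yaw":0},{"grip":0.034,"x":0,"y":0,"z":-0.05,"yaw":0}]' 35 >/dev/null;./st.sh
python3 -m crank '[{"grip":0.034,"x":0,"y":0,"z":-0.02,"yaw":0},{"grip":0.034,"x":0,"y":0,"z":-0.045,"yaw":0},{"grip":0.034,"x":0,"y":0,"z":-0.065,"yaw":0},{"grip":0.034,"x":0,"y":0,"z":-0.07,"yaw":0},{"grip":0.034,"x":0,"y":0,"z":-0.07,"yaw":0}]' 35 >/dev/null;./st.sh
python3 - <<'E'
from m import *
np.set_printoptions(suppress=True,linewidth=150)
a=snap('top','t24.png'); b=snap('scene','s24.png'); p=plugs(a); print(p)
i=a.astype(int)
# tray tag plate: blue pixels near -x wall
h=hsv(a.copy()); H,S,V=[h[...,k].astype(int) for k in range(3)]
m=(H>98)&(H<125)&(S>110); m[:150]=0;m[290:]=0;m[:,200:]=0
for y in range(248,276,2):
    x=np.where(m[y])[0]; print(y,(x.min(),x.max(),len(x)) if len(x) else '-', V[y,[85,95,105,115,120,125,135,145]].tolist())
print(proj('top',[[420,345,84],[424,315,84],[417,375,84]]))
s0=cv2.imread('pics/s0.png')[:,:,::-1]; h=hsv(s0.copy()); m=(h[...,0]>98)&(h[...,0]<125)&(h[...,1]>110)
for y in range(106,134,2):
    x=np.where(m[y,260:330])[0]+260; print(y,x.min() if len(x) else '-',x.max() if len(x) else '-',len(x))
print(state()['gripper_force'])
E
```

```text
54.28 pos [668.2 -15.3 112.5] F [ 0.9  0.  -0.4] T [-0.01 -0.12 -0.05] w 33.7 g 11.2
54.7 pos [669.8 -15.4 184.3] F [-0.7 -0.3 -1. ] T [-0.05 -0.02  0.02] w 34.4 g 11.2
[[ 67.8 126.3 230.9 501.3 327.8  24.4  22.5   1. ]
 [ 67.8 144.  223.7 519.4 282.7  24.4  22.3   0.7]
 [ 64.  134.2 213.7 543.4 309.6  27.4  19.7  79.6]
 [177.5  94.3 217.4 535.7 411.2  50.7  37.5  81.2]
 [ 68.1 121.1 209.5 554.  344.1  25.1  22.4 -43.7]
 [ 68.9 142.  199.  580.9 290.9  27.4  21.2  18.9]]
248 (np.int64(74), np.int64(155), 82) [200, 205, 205, 206, 206, 207, 207, 207]
250 (np.int64(73), np.int64(155), 83) [201, 205, 204, 206, 206, 207, 207, 208]
252 (np.int64(73), np.int64(154), 82) [164, 196, 180, 205, 205, 207, 208, 207]
254 (np.int64(73), np.int64(154), 82) [132, 152, 140, 180, 186, 207, 208, 207]
256 (np.int64(75), np.int64(154), 80) [160, 132, 136, 140, 143, 204, 207, 207]
258 (np.int64(86), np.int64(153), 68) [166, 164, 128, 137, 138, 179, 205, 207]
260 (np.int64(92), np.int64(153), 62) [123, 183, 153, 125, 133, 138, 178, 204]
262 (np.int64(103), np.int64(153), 51) [128, 119, 190, 151, 132, 149, 138, 166]
264 (np.int64(122), np.int64(152), 31) [130, 129, 121, 157, 124, 191, 149, 149]
266 (np.int64(134), np.int64(152), 19) [128, 132, 129, 123, 121, 121, 172, 178]
268 (np.int64(145), np.int64(148), 4) [130, 131, 132, 129, 126, 125, 125, 176]
270 - [131, 127, 132, 128, 126, 125, 123, 123]
272 - [133, 130, 130, 132, 130, 129, 125, 124]
274 - [131, 131, 128, 132, 134, 133, 131, 129]
[[106.6035173  263.6778102 ]
 [119.3028417  262.26957089]
 [ 94.06680489 264.61238465]]
106 - - 0
108 - - 0
110 - - 0
112 291 306 6
114 288 310 15
116 284 314 26
118 281 317 35
120 280 321 42
122 280 324 45
124 280 328 49
126 280 329 50
128 279 329 51
130 276 329 54
132 273 329 57
11.236178576946259
```

Run:
```python
from m import *
np.set_printoptions(suppress=True,linewidth=150)
a=cv2.imread('pics/t24.png')[:,:,::-1].copy(); f=a.astype(float); q=f[...,2]-f[...,0]   # blueness
def sub(v,idx):  # crossing of 50 from below
    for k in range(1,len(v)):
        if v[k-1]<50<=v[k]: return idx[k-1]+(50-v[k-1])/(v[k]-v[k-1])*(idx[k]-idx[k-1])
def line(P,z): 
    P=np.array([p for p in P if None not in p]); w=onz('top',P,z)[:,:2]; c=w.mean(0); d=np.linalg.svd(w-c)[2][0]; r=(w-c)@np.array([-d[1],d[0]]); k=abs(r)<2.5; c=w[k].mean(0); d=np.linalg.svd(w[k]-c)[2][0]; return c,np.degrees(np.arctan2(d[1],d[0]))%180,k.sum()
L=line([(sub(q[y,60:110],np.arange(60,110)),y) for y in range(182,250,3)],50)
R=line([(sub(q[y,190:130:-1],np.arange(190,130,-1)),y) for y in range(190,260,3)],0)
R5=line([(sub(q[y,190:130:-1],np.arange(190,130,-1)),y) for y in range(190,260,3)],50)
T=line([(x,sub(q[150:200,x],np.arange(150,200))) for x in range(100,160,3)],50)
B=line([(x,sub(q[290:240:-1,x],np.arange(290,240,-1))) for x in list(range(80,92,2))+list(range(134,150,2))],50)
for n,l in zip(('L+y','R z0','R z50','T+x','B-x'),(L,R,R5,T,B)): print(n,l[0].round(1),round(l[1],1),l[2])
s=cv2.imread('pics/s24.png')[:,:,::-1]; g=s.astype(float); q=g[...,2]-g[...,0]
print('scene rows'); 
for y in range(106,136,2): print(y,q[y,274:312:2].astype(int).tolist())
for y in range(106,136,4): print(y,s[y,274:312:2].max(1).astype(int).tolist())
print(proj('scene',[[422.3+3.7,344.1-30+0,84],[422.3-3.7,374,84],[422.3,344,84]]))
```

```text
L+y [534.9 435.3] 172.3 23
R z0 [518.8 246.6] 172.3 24
R z50 [514.8 233.8] 172.3 24
T+x [639.7 317.6] 82.3 20
B-x [419.8 333.7] 82.5 14
scene rows
106 [-6, -7, -7, -7, -6, -7, -8, -7, -7, -6, -5, -7, -6, -7, -7, -5, -3, -59, -100]
108 [-8, -7, -7, -6, -5, -6, -6, -6, -6, -8, -6, -7, -7, -6, -7, -9, 1, -94, -98]
110 [-7, -8, -7, -6, -7, -8, -5, -7, -8, -10, -7, -8, -6, -7, -7, -7, 7, -92, -97]
112 [-7, -8, -5, -6, -5, -8, -5, -8, -6, -7, -7, -6, -7, -7, -8, -2, 7, -94, -100]
114 [0, -8, -7, -8, -9, -6, -9, -6, -7, -6, -6, -7, -8, -5, 4, 6, 33, 212, 102]
116 [6, 7, 5, -1, -4, -6, -6, -6, -6, -5, -5, 1, 5, 6, 8, 3, 82, 151, 174]
118 [6, 6, 5, 7, 7, 7, 6, 7, 6, 5, 8, 6, 6, 5, 6, 5, 27, 156, 148]
120 [8, 5, 5, 7, 6, 6, 6, 7, 6, 6, 7, 9, 7, 4, 2, 0, 4, 160, 148]
122 [2, 2, 3, 6, 6, 5, 7, 7, 7, 6, 4, 4, 2, 2, 1, 2, 25, 157, 148]
124 [2, 5, 1, 4, 3, 1, 2, 3, 1, 2, 3, 4, 2, 1, 2, -2, 55, 145, 148]
126 [2, 2, 2, 2, 2, 1, 2, 2, 1, 1, 2, 1, 3, 2, 3, -8, 158, 212, 166]
128 [2, 2, 3, 4, 1, 3, 3, 3, 1, 2, 3, 5, 1, 3, -5, 31, 211, 204, 206]
130 [3, 2, 1, 2, 4, 3, -1, 3, 2, 1, 3, 3, 2, -6, 30, 216, 2
[... 288 characters left out ...]
24, 126, 124, 125, 126, 125, 125, 124, 125, 127, 133, 130, 124, 94, 154, 159]
114 [82, 123, 129, 126, 127, 130, 132, 135, 131, 128, 128, 129, 130, 109, 64, 55, 81, 255, 220]
118 [57, 57, 58, 60, 61, 57, 56, 56, 56, 58, 59, 59, 60, 59, 57, 63, 64, 194, 185]
122 [150, 112, 63, 47, 55, 57, 56, 58, 57, 54, 48, 55, 99, 149, 114, 35, 64, 194, 184]
126 [28, 61, 108, 170, 164, 164, 163, 162, 164, 166, 166, 122, 66, 33, 42, 35, 198, 253, 201]
130 [37, 45, 39, 36, 38, 39, 36, 37, 39, 37, 39, 40, 40, 35, 66, 255, 247, 246, 246]
134 [129, 164, 143, 37, 31, 33, 34, 38, 40, 38, 38, 47, 99, 149, 251, 246, 246, 246, 246]
[[279.55226881 121.55257104]
 [288.59526723 111.72830055]
 [284.13196552 116.57331998]]
```

Run:
```python
from m import *
np.set_printoptions(suppress=True,linewidth=170)
a=np.radians(-7.7); ex=np.array([np.cos(a),np.sin(a)]);ey=np.array([-ex[1],ex[0]])
for c in((531.8,340.3),(529,331)):
    c=np.array(c); X=[[*(c+x*ex+y*ey),z] for x,y,z in((-110,-30,84),(-105,-30,84),(-110,30,84),(-105,30,84),(-110,-30,50),(-110,-95,50),(110,-95,50),(110,95,50),(-110,95,50))]
    print(c,proj('scene',X).round(1).tolist()); print(proj('top',X).round(1).tolist())
s=cv2.imread('pics/s0.png')[:,:,::-1]; g=s.astype(float); q=g[...,2]-g[...,0]
for y in range(108,132): print(y,q[y,276:312].astype(int).tolist())
h=q[:,260:365]>60; ys,xs=np.where(h[100:190]); xs+=260; ys+=100
print('left',xs.min(),ys[xs==xs.min()].mean(),'right',xs.max(),ys[xs==xs.max()].mean(),'low',ys.max(),xs[ys==ys.max()].mean())
```

```text
[531.8 340.3] [[279.8, 119.0], [280.9, 119.7], [292.6, 111.1], [293.8, 111.7], [279.5, 127.7], [265.1, 136.8], [320.2, 171.2], [359.4, 141.0], [305.2, 111.5]]
[[114.8, 264.5], [115.2, 262.3], [90.3, 260.2], [90.7, 258.0], [120.0, 264.2], [146.4, 268.6], [162.6, 177.7], [89.2, 167.5], [71.3, 255.6]]
[529 331] [[277.3, 120.1], [278.5, 120.8], [290.3, 112.1], [291.4, 112.7], [277.1, 128.8], [262.6, 138.0], [317.6, 172.6], [357.2, 142.2], [302.9, 112.5]]
[[118.7, 265.8], [119.1, 263.6], [94.0, 261.5], [94.4, 259.4], [123.8, 265.5], [150.2, 269.9], [166.3, 178.9], [92.7, 168.6], [74.8, 256.9]]
108 [-93, -95, -92, -95, -93, -94, -91, -91, -93, -91, -94, -92, -90, -88, -85, -87, -87, -87, -87, -86, -86, -89, -93, -95, -94, -93, -90, -90, -90, -90, -92, -94, -98, -97, -98, -97]
109 [-93, -94, -98, -92, -91, -91, -94, -92, -93, -91, -94, -89, -88, -86, -87, -90, -92, -90, -87, -87, -95, -94, -96, -94, -93, -92, -89, -89, -93, -96, -98, -102, -100, -98, -97, -95]
110 [-92, -93, -95, -92, -92, -91, -91, -91, -90, -91, -90, -87, -88, -89, -94, -107, -111, -105, -99, -95, -96, -99, -95, -95, -93,
[... 3315 characters left out ...]
, 124, 122, 122, 123, 125, 128, 127, 121, 154, 209, 213, 206, 205, 206, 205, 206, 207, 207, 208, 209]
129 [-69, 69, 196, 196, 146, 118, 122, 121, 122, 121, 122, 125, 123, 120, 126, 126, 126, 125, 123, 127, 131, 125, 155, 214, 213, 210, 206, 208, 208, 202, 202, 207, 204, 208, 207, 207]
130 [188, 159, 194, 120, 122, 122, 123, 125, 125, 123, 124, 124, 122, 126, 124, 122, 123, 129, 130, 133, 130, 159, 214, 215, 205, 203, 203, 205, 205, 208, 206, 206, 206, 205, 208, 205]
131 [190, 137, 121, 120, 124, 120, 123, 123, 125, 125, 127, 124, 128, 124, 121, 122, 128, 132, 132, 131, 120, 132, 194, 207, 212, 205, 206, 207, 208, 207, 204, 207, 206, 207, 205, 206]
left 265 142.5 right 359 142.0 low 183 318.0
```

```bash
python3 -m crank '[{"grip":0.034,"x":0.012,"y":-0.01,"z":0,"yaw":0},{"grip":0.034,"x":0.032,"y":-0.025,"z":0,"yaw":0.02},{"grip":0.034,"x":0.055,"y":-0.044,"z":0,"yaw":0.047},{"grip":0.034,"x":0.08,"y":-0.064,"z":0,"yaw":0.047},{"grip":0.034,"x":0.105,"y":-0.084,"z":0,"yaw":0.047}]' 35 >/dev/null;./st.sh
python3 -m crank '[{"grip":0.034,"x":0.026,"y":-0.02,"z":0,"yaw":0},{"grip":0.034,"x":0.052,"y":-0.039,"z":0,"yaw":0},{"grip":0.034,"x":0.078,"y":-0.058,"z":0,"yaw":0},{"grip":0.034,"x":0.104,"y":-0.077,"z":0,"yaw":0},{"grip":0.034,"x":0.13,"y":-0.096,"z":0,"yaw":0}]' 35 >/dev/null;./st.sh
python3 - <<'E'
from m import *
np.set_printoptions(suppress=True,linewidth=150)
go(425.3,354.7,140,82.3)
a=snap('top','t25.png'); p=plugs(a); print(p[:,:5])
d=(a.max(2)<75); d[:190]=0; d[290:]=0; d[:,:300]=0
o=cv2.imread('pics/t18.png')[:,:,::-1]; e=(o.max(2)<75); e[:190]=0; e[290:]=0; e[:,:300]=0
print('shell diff px',(d[200:275,320:410]!=e[200:275,320:410]).sum(),d[200:275,320:410].sum(), np.argwhere(d[200:275,320:410]).mean(0),np.argwhere(e[200:275,320:410]).mean(0))
E
```

```text
55.22 pos [591.9  97.9 180.6] F [-0.4  0.1 -0.9] T [ 0.03 -0.12 -0.06] w 33.8 g 11.2
55.63 pos [513.9 239.5 180.9] F [ 0.   0.3 -0.5] T [-0.07 -0.08 -0.03] w 34.1 g 11.2
at [513.9 239.5 180.9] yaw 82.3 -> x 0.102 y -0.103 z 0.041 yaw 0.001 grip 34.1
[[ 36.5  11.6 353.7 179.2 622.2]]
shell diff px 375 2871 [36.34622083 47.21281783] [37.25169439 48.32224276]
```

```bash
python3 -m crank '[{"grip":0.034,"x":0.024,"y":-0.024,"z":0,"yaw":0},{"grip":0.034,"x":0.05,"y":-0.05,"z":0,"yaw":0},{"grip":0.034,"x":0.074,"y":-0.074,"z":0,"yaw":0},{"grip":0.034,"x":0.092,"y":-0.093,"z":0,"yaw":0},{"grip":0.034,"x":0.1,"y":-0.101,"z":0,"yaw":0}]' 35 >/dev/null
python3 -m crank '[{"grip":0.034,"x":0,"y":0,"z":0.01,"yaw":0},{"grip":0.034,"x":0,"y":0,"z":0.025,"yaw":0},{"grip":0.034,"x":0,"y":0,"z":0.037,"yaw":0},{"grip":0.034,"x":0,"y":0,"z":0.04,"yaw":0},{"grip":0.034,"x":0,"y":0,"z":0.04,"yaw":0}]' 35 >/dev/null;./st.sh
python3 - <<'E'
from m import *
np.set_printoptions(suppress=True,linewidth=170)
go(425.3,354.7,93,82.3)
s=snap('scene','s26.png'); a=snap('top','t26.png')
p=state()['ee_pos']; w=np.radians(82.3); v=np.array([np.sin(w),-np.cos(w)]); u=np.array([np.cos(w),np.sin(w)])
pv=p[2]-4.2
X=[[*(p[:2]+x*v+y*u),pv+z] for x,y,z in((17,-13,43.6),(-17,-13,43.6),(0,-10,0),(9,-10,-29),(-9,-10,-29))]
print('exp scene',proj('scene',X).round(1).tolist())
for y in range(84,124,2): print(y,(s[y,262:312:2].astype(int).max(1)).tolist())
E
```

```text
56.52 pos [429.6 349.  140.5] F [ 0.4  0.6 -0. ] T [-0.   -0.11 -0.03] w 34.2 g 11.2
at [429.6 349.  140.5] yaw 82.3 -> x 0.005 y -0.005 z 0.048 yaw -0.001 grip 34.2
exp scene [[289.9, 93.6], [281.4, 89.3], [285.8, 103.4], [287.7, 112.5], [283.4, 110.1]]
84 [150, 151, 160, 160, 161, 160, 152, 153, 99, 55, 48, 48, 50, 135, 94, 102, 97, 97, 99, 117, 108, 102, 104, 137, 153]
86 [152, 162, 161, 161, 159, 151, 149, 154, 98, 58, 50, 52, 47, 54, 90, 99, 98, 97, 100, 126, 116, 138, 158, 145, 141]
88 [162, 159, 161, 154, 149, 151, 145, 154, 100, 55, 51, 49, 51, 43, 95, 100, 99, 98, 99, 158, 156, 162, 144, 142, 147]
90 [162, 159, 147, 151, 150, 149, 154, 153, 110, 57, 45, 47, 75, 111, 94, 101, 98, 97, 98, 159, 161, 149, 152, 150, 149]
92 [151, 149, 153, 150, 149, 150, 153, 157, 112, 40, 45, 92, 88, 48, 94, 100, 97, 97, 94, 162, 151, 149, 153, 152, 146]
94 [154, 150, 149, 150, 150, 151, 156, 153, 154, 62, 136, 93, 85, 58, 106, 96, 100, 99, 99, 155, 151, 151, 150, 145, 149]
96 [151, 150, 148, 151, 153, 156, 153, 155, 160, 158, 162, 105, 87, 78, 103, 97, 100, 99, 143, 150, 151, 147, 146, 148, 151
[... 971 characters left out ...]
 175, 171, 159, 158, 152, 160, 231, 255, 158, 155]
114 [150, 158, 158, 151, 157, 154, 152, 151, 151, 146, 145, 150, 160, 164, 170, 160, 171, 157, 157, 139, 225, 146, 195, 196, 114]
116 [161, 155, 152, 157, 155, 151, 151, 149, 146, 147, 155, 136, 172, 157, 160, 162, 168, 161, 148, 171, 157, 153, 184, 154, 162]
118 [155, 153, 157, 154, 154, 151, 145, 142, 151, 122, 165, 163, 158, 157, 159, 154, 134, 185, 156, 158, 158, 158, 190, 152, 157]
120 [152, 156, 153, 153, 147, 145, 143, 152, 161, 173, 160, 160, 158, 160, 158, 174, 164, 158, 160, 159, 158, 155, 190, 152, 157]
122 [157, 154, 155, 145, 143, 147, 154, 157, 161, 171, 160, 160, 159, 162, 155, 158, 158, 158, 158, 158, 159, 157, 186, 152, 157]
```

```bash
python3 -m crank '[{"grip":0.034,"x":0.005,"y":-0.005,"z":0,"yaw":0},{"grip":0.034,"x":0.005,"y":-0.005,"z":0.005,"yaw":0},{"grip":0.034,"x":0.005,"y":-0.005,"z":0.005,"yaw":0},{"grip":0.034,"x":0.005,"y":-0.005,"z":0.005,"yaw":0},{"grip":0.034,"x":0.005,"y":-0.005,"z":0.005,"yaw":0}]' 35 >/dev/null;./st.sh
python3 -c "
from m import *
go(425.3,354.7,93,82.3)"
```

```text
57.03 pos [425.7 356.5 137.6] F [-0.9 -0.3 -0.6] T [-0.02 -0.03 -0.04] w 34.3 g 11.2
at [425.7 356.5 137.6] yaw 82.3 -> x -0.002 y -0.000 z 0.045 yaw 0.001 grip 34.3
```

```bash
python3 -m crank '[{"grip":0.034,"x":-0.001,"y":0,"z":0.006,"yaw":0},{"grip":0.034,"x":-0.001,"y":0,"z":0.012,"yaw":0},{"grip":0.034,"x":-0.001,"y":0,"z":0.018,"yaw":0},{"grip":0.034,"x":-0.001,"y":0,"z":0.024,"yaw":0},{"grip":0.034,"x":-0.001,"y":0,"z":0.028,"yaw":0}]' 35 >/dev/null;./st.sh
python3 -m crank '[{"grip":0.034,"x":0,"y":0,"z":0.003,"yaw":0},{"grip":0.034,"x":0,"y":0,"z":0.006,"yaw":0},{"grip":0.034,"x":0,"y":0,"z":0.009,"yaw":0},{"grip":0.034,"x":0,"y":0,"z":0.012,"yaw":0},{"grip":0.034,"x":0,"y":0,"z":0.012,"yaw":0}]' 35 >/dev/null;./st.sh
```

```text
57.45 pos [425.1 355.  108.3] F [-0.3  0.5 -0.9] T [ 0.   -0.06 -0.06] w 33.9 g 11.2
57.87 pos [425.3 355.2  96.9] F [ 0.1 -0.6 -0.2] T [-0.02 -0.07  0.01] w 34.2 g 11.2
```

```bash
python3 -m crank '[{"grip":0.034,"x":0,"y":0,"z":0.001,"yaw":0},{"grip":0.034,"x":0,"y":0,"z":0.002,"yaw":0},{"grip":0.034,"x":0,"y":0,"z":0.003,"yaw":0},{"grip":0.034,"x":0,"y":0,"z":0.004,"yaw":0},{"grip":0.034,"x":0,"y":0,"z":0.004,"yaw":0}]' 35 >/dev/null;./st.sh
python3 -m crank '[{"grip":0.034,"x":0,"y":0,"z":0.001,"yaw":0},{"grip":0.034,"x":0,"y":0,"z":0.002,"yaw":0},{"grip":0.034,"x":0,"y":0,"z":0.002,"yaw":0},{"grip":0.034,"x":0,"y":0,"z":0.002,"yaw":0},{"grip":0.034,"x":0,"y":0,"z":0.002,"yaw":0}]' 35 >/dev/null;./st.sh
```

```text
58.28 pos [425.6 355.5  93.6] F [ 0.1 -0.3  0.1] T [-0.06 -0.07  0.01] w 34.2 g 11.3
58.7 pos [425.7 355.9  93.3] F [-2.7 -1.5 10.2] T [-0.32  0.45  0.01] w 34.1 g 13.1
```

```bash
python3 -m crank '[{"grip":0.04,"x":0,"y":0,"z":0,"yaw":0},{"grip":0.046,"x":0,"y":0,"z":0.002,"yaw":0},{"grip":0.052,"x":0,"y":0,"z":0.003,"yaw":0},{"grip":0.058,"x":0,"y":0,"z":0.003,"yaw":0},{"grip":0.064,"x":0,"y":0,"z":0.003,"yaw":0}]' 35 >/dev/null;./st.sh
python3 -m crank '[{"grip":0.075,"x":0,"y":0,"z":0.003,"yaw":0},{"grip":0.075,"x":0,"y":0,"z":0,"yaw":0},{"grip":0.075,"x":0,"y":0,"z":-0.02,"yaw":0},{"grip":0.075,"x":0,"y":0,"z":-0.05,"yaw":0},{"grip":0.075,"x":0,"y":0,"z":-0.085,"yaw":0}]' 35 >/dev/null;./st.sh
python3 -m crank '[{"grip":0.075,"x":-0.035,"y":0,"z":-0.02,"yaw":0},{"grip":0.075,"x":-0.075,"y":0,"z":-0.02,"yaw":0},{"grip":0.075,"x":-0.115,"y":0,"z":-0.02,"yaw":0},{"grip":0.075,"x":-0.155,"y":0,"z":-0.02,"yaw":0},{"grip":0.075,"x":-0.19,"y":0,"z":-0.02,"yaw":0}]' 35 >/dev/null
python3 -m crank '[{"grip":0.075,"x":-0.035,"y":0,"z":0,"yaw":0},{"grip":0.075,"x":-0.07,"y":0,"z":0,"yaw":0},{"grip":0.075,"x":-0.09,"y":0,"z":0,"yaw":0},{"grip":0.075,"x":-0.1,"y":0,"z":0,"yaw":0},{"grip":0.075,"x":-0.1,"y":0,"z":0,"yaw":0}]' 35 >/dev/null;./st.sh
python3 - <<'E'
from m import *
np.set_printoptions(suppress=True,linewidth=170)
s=snap('scene','s27.png'); a=snap('top','t27.png')
print(plugs(a)[:,:5])
w=np.radians(82.3); v=np.array([np.sin(w),-np.cos(w)]); u=np.array([np.cos(w),np.sin(w)]); c=np.array([425.3,355.2])
X=[[*(c+x*v+y*u),89+z] for x,y,z in((21,-13,40),(21,13,40),(-21,-13,40),(-21,13,40),(0,0,0),(3,0,-30))]
P=proj('scene',X); Q=proj('top',X); print('exp scene',P.round(0).tolist(),'top',Q.round(0).tolist())
for n,im,o in(('s',s,'s0'),('t',a,'t0')):
    ref=cv2.imread('pics/%s.png'%o)[:,:,::-1]; d=np.abs(im.astype(int)-ref.astype(int)).max(2)>50
    x0,x1,y0,y1=(262,315,85,135) if n=='s' else (75,135,235,285)
    for y in range(y0,y1,2): print(y,''.join('#' if im[y,x].max()<90 else ('+' if d[y,x] else '.') for x in range(x0,x1)))
E
```

```text
59.12 pos [425.7 355.4  88.3] F [-0.2 -0.4  0. ] T [-0.06 -0.13  0.05] w 61.7 g 0.0
59.53 pos [424.6 354.5 172.7] F [1.1 1.  0.1] T [ 0.02 -0.15 -0.01] w 74.8 g 0.0
60.37 pos [386.7  66.7 193.7] F [ 0.   1.1 -0.2] T [-0.05 -0.12 -0.  ] w 75.0 g 0.0
[[284.5 128.3 343.4 228.6 311.4]
 [ 34.6 100.5 261.2 423.6 389.7]
 [ 67.9 126.4 230.9 501.3 327.7]
 [ 66.9 144.1 223.6 519.5 282.7]
 [ 65.  134.2 213.7 544.2 309.7]
 [183.4  94.3 217.4 535.8 411.6]
 [ 68.1 121.1 209.5 554.  344.1]
 [ 68.9 142.  199.  580.9 290.9]]
exp scene [[290.0, 108.0], [295.0, 104.0], [280.0, 102.0], [285.0, 99.0], [287.0, 114.0], [287.0, 122.0]] top [[102.0, 253.0], [91.0, 251.0], [98.0, 272.0], [87.0, 270.0], [102.0, 261.0], [107.0, 260.0]]
85 .....................................................
87 .....................................................
89 .....................................................
91 .....................................................
93 .....................................................
95 .....................................................
97 .....................................
[... 1984 characters left out ...]
...............++++++.............................
265 .....................++++++.................................
267 ..................#####+#...................................
269 .............###########....................................
271 .............###########....................................
273 .....................++.....................................
275 ............................................................
277 ............................................................
279 ............................................................
281 ............................................................
283 ............................................................
```

Run:
```python
from m import *
np.set_printoptions(suppress=True,linewidth=220)
a=cv2.imread('pics/t27.png')[:,:,::-1]; g=a.min(2)
for y in range(205,231): print(y,' '.join('%3d'%v for v in g[y,82:108]))
s=cv2.imread('pics/s27.png')[:,:,::-1]; m=white(s); m[:100]=0;m[185:]=0;m[:,:262]=0;m[:,362:]=0
print(rects('scene',m,15,5)[:,:7])
i=cv2.imread('pics/s27.png')[:,:,2].astype(int)
for y in range(124,150): print(y,' '.join('%3d'%v for v in i[y,308:340]))
d=(a.max(2)<75)[200:275,320:410]
for f in('t23','t24'):
    o=cv2.imread('pics/%s.png'%f); e=(o.max(2)<75)[200:275,320:410]; print(f,(d!=e).sum(),np.argwhere(d).mean(0),np.argwhere(e).mean(0))
```

```text
205 101  83  74  63  57  56  56  56  57  61  71  79  81  82  82  83  83  82  82  83  82  83  82  82  83  82
206  97  80  69  61  56  56  55  56  57  64  74  81  82  82  83  83  83  83  83  83  83  82  83  83  83  82
207  94  79  66  59  56  57  57  61  71  85  93  92  87  85  83  82  83  83  83  82  83  83  83  83  83  83
208  91  79  66  58  56  56  60  81 119 148 155 143 123 107  93  84  83  83  82  83  83  82  83  83  82  83
209  89  77  64  57  57  57  68 114 171 205 213 202 185 164 130 102  90  86  84  83  83  83  83  83  83  83
210  85  74  62  57  56  58  77 141 202 231 238 235 229 213 176 135 113  98  87  83  83  83  83  83  83  82
211  82  69  59  56  56  58  88 160 217 238 245 245 240 226 195 156 131 109  90  84  83  83  82  82  83  83
212  80  66  58  56  57  63 102 175 223 242 247 247 242 224 190 156 129 106  89  83  83  82  83  83  83  83
213  79  65  57  58  62  79 129 193 229 243 247 247 239 213 178 145 118  98  85  83  83  83  83  82  83  82
214  74  63  58  69  95 125 162 205 229 239 244 245 235 205 170 139 113  94  84  83  83  83  83  82  83  82
215  71  61  63  96 
[... 4874 characters left out ...]
8  41  41  37  44  41  43  38  39  43  38  41  38  46
146  45  38  36  39  35  35  60 148 196 184 254 239 125  23  39  42  38  42  34  43  40  41  40  37  42  36  39  41  40  37  38  42
147  36  40  38  41  38  27 104 255 255 173 229 255 183  12  35  42  41  39  37  38  42  39  39  42  39  42  37  41  40  37  39  39
148  37  39  37  38  41  24  73 252 255 229 181 255 255   4  31  38  45  42  39  43  38  40  43  41  40  38  40  43  39  41  38  39
149  26  21  25  32  36  20  81 255 255 253 253 255 255  42  24  36  42  35  43  42  39  40  36  39  41  41  39  37  38  41  38  41
t23 59 [36.4062069  47.18827586] [36.49915512 46.89117945]
t24 170 [36.4062069  47.18827586] [36.49435591 47.49302789]
```

```bash
python3 -c "
from workcell import *
print(job_done())"
```

```text
the job is handed in; nothing more can be done
None
```

I handed the job in at about 61 s: all eight plugs are in the tray, the housing is back upright on its mat, and the clip is pushed down on the tag plate. I confirmed this by measuring the final camera images, since my 14 picture views were used up.

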